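# Turn a housing over and trace its seam with a probe

## Task

The blue housing on the white board lies with its seam underneath: turn it over, without dropping it, so that it lies on the board with the seam face up. Then take the yellow bent-tip probe from its rest and run its tip slowly (about 2 cm a second) and without pressing hard along inside the L-shaped seam groove, in one pass from the end with the red dot, round the corner and right to the other end; finally lay the probe back in the two notches of its rest. Leave the housing seam up on the board and do not disturb the red bin, the steel fitting or the caliper.

Things in the scene. Friction and masses are not known exactly. Their poses are not given: they have to be found in the camera images.
- housing: Blue painted aluminium housing, block 60 x 60 x 50 mm high, 0.3 to 0.6 kg, loose. Origin: centre of the 60 x 60 seam face, which faces DOWN at the start; z runs from it into the block (centre at z = 25 mm), x and y are parallel to the flat sides, which can be gripped (60 mm apart). The face across from it has a round steel-rimmed black port. It also stands stably on a side, 60 mm high.
- seam_start (a point): On the centre line of the seam groove, level with the seam face, 3 mm in from the block's side, at the end with the 8 mm red dot (dot at (-24,-24.5) mm in the housing); axes as the housing. The groove is 10 mm wide, 8 mm deep, L-shaped, open at both ends, with an orange line on its floor; in housing x,y from (-30,-14) to (14,-14) to (14,30) mm.
- seam_corner (a point): Same, at the corner of the L, 41 mm from seam_start along the housing's +x.
- seam_end (a point): Same, at the other end, 41 mm from seam_corner along the housing's +y, 3 mm in from the side.
- board: White laminate board fixed on the bench, 320 x 320 x 6 mm, where the housing lies. Origin: centre of its underside, on the bench; its top is 6 mm above the bench.
- probe: Yellow probe, 80 g: square bar 14 x 14 x 120 mm with a black band at its middle, lying level and loose in its rest. Origin: middle of the bar, where it balances and is gripped from above across its width; x along the bar to the bent end, z up as it lies. A steel wire leaves the +x end and bends straight down 75 mm from the origin; its tip (4 mm thick) is 50 mm below the bar's axis.
- probe_tip (a point): Lowest point of the probe's tip, at (75, 0, -50) mm in the probe's frame.
- rest: Grey probe rest, fixed, left or right of the board: base 120 x 44 x 10 mm, two uprights 8 mm thick at x = +46 and -46 mm, each with a notch 22 mm wide, 16 mm deep, floor 68 mm above the bench. Origin: centre of its underside; x along the probe. The seated probe's axis is 75 mm above the bench.
- bin: Red open parts bin with steel fittings, 130 x 100 x 70 mm, 0.9 kg, loose, on the other side of the board from the rest. Origin: centre of its underside. Leave alone.
- fitting: Stepped steel fitting standing upright beyond the board, 26 mm diameter, 42 mm high, loose. Origin: centre of its underside. Leave alone.
- caliper: Digital caliper lying flat beyond the board, 150 mm long, 12 mm thick, loose. Origin: underside of its middle; its beam lies along y. Leave alone.
There are look-alikes about, which are no part of the job. There is more than one size of the housing; the job needs the smaller. Several things have the shape of the probe; the one meant has the colours described above.

How it is judged (in metres and radians):
On the way, in this order (a step that is already met when the one before it is completed fails the run):
1. the housing lies at rest on the white board, seam face up, let go (angle between housing's own z axis and vertical above 3.02 rad and x of housing in the frame of board between -0.15 and 0.15 m and y of housing in the frame of board between -0.15 and 0.15 m and z of housing in the frame of board between 0.052 and 0.06 m and linear speed of housing below 0.02 m/s and angular speed of housing below 0.1 rad/s and contact force between the fingers and housing below 0.1 N), for 0.2 s.
2. probe tip in the groove (0.7 to 8 mm deep), at the dotted end of the groove, moving slower than 60 mm/s (x of probe_tip in the frame of housing between -0.028 and -0.02 m and y of probe_tip in the frame of housing between -0.018 and -0.01 m and z of probe_tip in the frame of housing between 0.0007 and 0.0083 m and angle between housing's own z axis and vertical above 3.02 rad and linear speed of probe below 0.06 m/s), for 0.06 s.
3. probe tip in the groove (0.7 to 8 mm deep), along the first leg (1/3), moving slower than 60 mm/s (x of probe_tip in the frame of housing between -0.0185 and -0.0105 m and y of probe_tip in the frame of housing between -0.018 and -0.01 m and z of probe_tip in the frame of housing between 0.0007 and 0.0083 m and angle between housing's own z axis and vertical above 3.02 rad and linear speed of probe below 0.06 m/s), for 0.06 s.
4. probe tip in the groove (0.7 to 8 mm deep), along the first leg (2/3), moving slower than 60 mm/s (x of probe_tip in the frame of housing between -0.009 and -0.001 m and y of probe_tip in the frame of housing between -0.018 and -0.01 m and z of probe_tip in the frame of housing between 0.0007 and 0.0083 m and angle between housing's own z axis and vertical above 3.02 rad and linear speed of probe below 0.06 m/s), for 0.06 s.
5. probe tip in the groove (0.7 to 8 mm deep), along the first leg (3/3), moving slower than 60 mm/s (x of probe_tip in the frame of housing between 0.0005 and 0.0085 m and y of probe_tip in the frame of housing between -0.018 and -0.01 m and z of probe_tip in the frame of housing between 0.0007 and 0.0083 m and angle between housing's own z axis and vertical above 3.02 rad and linear speed of probe below 0.06 m/s), for 0.06 s.
6. probe tip in the groove (0.7 to 8 mm deep), in the corner, moving slower than 60 mm/s (x of probe_tip in the frame of housing between 0.01 and 0.018 m and y of probe_tip in the frame of housing between -0.018 and -0.01 m and z of probe_tip in the frame of housing between 0.0007 and 0.0083 m and angle between housing's own z axis and vertical above 3.02 rad and linear speed of probe below 0.06 m/s), for 0.06 s.
7. probe tip in the groove (0.7 to 8 mm deep), along the second leg (1/3), moving slower than 60 mm/s (x of probe_tip in the frame of housing between 0.01 and 0.018 m and y of probe_tip in the frame of housing between -0.0085 and -0.0005 m and z of probe_tip in the frame of housing between 0.0007 and 0.0083 m and angle between housing's own z axis and vertical above 3.02 rad and linear speed of probe below 0.06 m/s), for 0.06 s.
8. probe tip in the groove (0.7 to 8 mm deep), along the second leg (2/3), moving slower than 60 mm/s (x of probe_tip in the frame of housing between 0.01 and 0.018 m and y of probe_tip in the frame of housing between 0.001 and 0.009 m and z of probe_tip in the frame of housing between 0.0007 and 0.0083 m and angle between housing's own z axis and vertical above 3.02 rad and linear speed of probe below 0.06 m/s), for 0.06 s.
9. probe tip in the groove (0.7 to 8 mm deep), along the second leg (3/3), moving slower than 60 mm/s (x of probe_tip in the frame of housing between 0.01 and 0.018 m and y of probe_tip in the frame of housing between 0.0105 and 0.0185 m and z of probe_tip in the frame of housing between 0.0007 and 0.0083 m and angle between housing's own z axis and vertical above 3.02 rad and linear speed of probe below 0.06 m/s), for 0.06 s.
10. probe tip in the groove (0.7 to 8 mm deep), at the far end of the groove, moving slower than 60 mm/s (x of probe_tip in the frame of housing between 0.01 and 0.018 m and y of probe_tip in the frame of housing between 0.02 and 0.028 m and z of probe_tip in the frame of housing between 0.0007 and 0.0083 m and angle between housing's own z axis and vertical above 3.02 rad and linear speed of probe below 0.06 m/s), for 0.06 s.
At the end, for the whole second after the job is handed in: Housing at rest on the board, seam up within 7 degrees, centre within 150 mm of the board's middle each way; probe at rest in both notches: middle within 20 mm lengthwise, 6 mm sideways and 4 mm in height of its seat, level and in line within 7 degrees (either way round) (angle between housing's own z axis and vertical above 3.02 rad and x of housing in the frame of board between -0.15 and 0.15 m and y of housing in the frame of board between -0.15 and 0.15 m and z of housing in the frame of board between 0.052 and 0.06 m and linear speed of each of housing, probe below 0.02 m/s and angular speed of housing below 0.1 rad/s and x of probe in the frame of rest between -0.02 and 0.02 m and y of probe in the frame of rest between -0.006 and 0.006 m and z of probe in the frame of rest between 0.071 and 0.079 m and angle between the x axis of probe and the x axis of rest, either way round below 0.12 rad and angle between probe's own z axis and vertical below 0.12 rad); the robot touches nothing.
It fails at once if the housing is dropped (falls faster than 0.45 m/s with no finger on it) (contact force between the fingers and housing below 0.1 N and linear speed of housing above 0.45 m/s).
It fails at once if the probe presses on the housing with more than 30 N (contact force between probe and housing above 30 N).
It fails at once if the bin is moved more than 30 mm (distance of bin from where it was at the start of the episode above 0.03 m).
It fails at once if the fitting is moved more than 30 mm (distance of fitting from where it was at the start of the episode above 0.03 m).
It fails at once if the caliper is moved more than 30 mm (distance of caliper from where it was at the start of the episode above 0.03 m).
It also fails if it takes over 72 s, if anything falls off the work surface, if the arm or the gripper's body presses on something with over 40 N, if the wrist force passes 120 N, or if a joint passes its speed limit or range.

## Robot

A 6-joint arm with a two-finger parallel gripper is mounted at the origin on the work surface. World frame = base frame: x ahead of the robot, y to its left, z up, the work surface at z = 0. Lengths are in mm, angles in degrees, forces in N, time in s.
With the tool pointing down it reaches from about 300 to 850 mm from the base axis. Payload 4.2 kg.
Tool frame: the origin (TCP) lies at the very end of the fingers, on their centre line; the grasp point (between the pads) lies 19 mm behind it; z points along the fingers, y is the line along which they close (so a half turn about z gives the same grasp; the last joint's range is limited). The gripper opens to 91 mm and grips with 3 to 60 N. Pads are 32 mm wide; open, the fingers measure 118 mm over their backs; the gripper's body (76 mm by 178 mm) begins 60 mm behind the grasp point.
Start: joints at [72.365, 18.312, 89.639, -0, 72.044, -1.146], TCP at [163.212, 551.367, 213.976] pointing down, gripper open.
Joint ranges: [-177.97, 177.97], [-48.28, 115.42], [12.27, 149.76], [-77.06, 257.06], [2.81, 150.46], [-146.56, 146.56]. Speed limits (degrees/s): [147.25, 147.25, 180, 180, 180, 180].

## Interface

Orientations are given as [roll, pitch, yaw] about the fixed x, y, z axes, in that order (R = Rz(yaw) Ry(pitch) Rx(roll)).
In Python, from workcell import env, grab_frame gives the robot as it stands. The module is installed in compiled form; this text tells all that it offers.
- The arm moves only by the tool move_arm, never from a script. Its argument "plan" is a list of rows, each an object of numbers: "tx", "ty", "tz": the shift along the tool's x, y, z in cm; "wx", "wy", "wz": the turn, a rotation vector about the tool's x, y, z in rad. In form: [{"tx": .., "ty": .., "tz": .., "wx": .., "wy": .., "wz": ..}, ...]. A call has 1 to 12 rows; each row shifts and turns the commanded pose from where the row before left it, along the tool's axes as they then stand; what a row does not reach is not made up. A row lasts 1/12 s, in which the tool goes at most 41.7 mm and 7.16 degrees, less where a joint would pass 70% of its speed; a pose out of reach is approached as far as the arm can. A call is refused whole if a number of a shift passes 4.17 or a number of a turn 0.125, either way. A call with a gripper value outside its range is refused whole. "gripper" is the finger opening in cm, from 0 to 9.12, set as the call begins (left out, the last holds). The fingers move at their own pace and stop on an object; "force" is the grip in N (left out, the last holds). Time passes only in rows, so rows that do not move let the fingers close. It gives the time, the measured TCP pose, the force, the opening and the grip force at its end, in the units of the state.
- env.state(): the state, without advancing time (a new reading comes with each control period).
- grab_frame(name): name is "side" or "top" or "wrist"; returns a dict with "color" (480x640x3 uint8, red, green, blue), "vfov" (degrees; the focal length in pixels is half the picture's height over the tangent of half this angle, whatever the lens; pixels are square), "cx", "cy" (the principal point, pixels), "k1" (the pictures are not rectified: a ray, as slopes to the right and down, at radius r is drawn at 1 + k1 r^2 times it, then the intrinsics apply), "view" (4x4, takes a point from world to camera coordinates). Camera axes: x right, y up, looking along -z (the intrinsics and any distortion apply to the point x, -y, -z); pixel columns grow to the right and rows downward; lengths in mm; the calibration is good to about 2 mm. A picture is of the moment at which its call begins. There is no depth.
- env.job_done(): hands the job in; it is judged then, once.
The state is a dict: "time_s": time; "qpos": joint angles; "qvel": joint speeds; "effort": joint torques, N m; "ee_pos": TCP position; "ee_rot": TCP orientation; "force": force on the tool from outside, world axes, zero at the start; "torque": the same for the moment, N m; "gripper_width": finger opening in mm; "gripper_force": force on a finger pad.
Only numpy, scipy, OpenCV 4.12 (cv2) and the standard library are available. Lean on these libraries where they do the work, as an engineer would, in place of code of your own. Each camera call takes 0.05 s, during which the arm holds its last target. There are 200 camera calls.

## Working session

There is one attempt and no reset: what is moved stays moved. The work goes in short steps, Python scripts to look and compute and a tool call to move; the robot and the scene stay as the last step left them, time stands still between calls to the robot, and variables do not carry over. Pictures are saved under pics/ and viewed, at most 10 in all, crops included, and the job is handed in when it is done.

Besides the shell and the picture viewer there is one more tool, called after "Emit:" as name([rows], argument=value, ...), one row to a line, values as JSON. move_arm: Moves the arm, as the interface text tells. Its arguments: {"type":"object","properties":{"plan":{"type":"array","items":{"type":"object","properties":{"tx":{"type":"number"},"ty":{"type":"number"},"tz":{"type":"number"},"wx":{"type":"number"},"wy":{"type":"number"},"wz":{"type":"number"}}}},"gripper":{"type":"number"},"force":{"type":"number"}},"required":["plan"]}

```bash
mkdir -p pics; cat > h.py <<'E'
import numpy as np, cv2
from workcell import env, grab_frame
from scipy.spatial.transform import Rotation as Rn
def save(f,n): cv2.imwrite('pics/'+n,cv2.cvtColor(f['color'],cv2.COLOR_RGB2BGR))
def K(f):
    F=240/np.tan(np.radians(f['vfov'])/2); return F
def pix(f,P):
    P=np.atleast_2d(P).astype(float); V=np.array(f['view']); c=P@V[:3,:3].T+V[:3,3]
    s=np.c_[c[:,0]/-c[:,2],-c[:,1]/-c[:,2]]; r2=(s**2).sum(1,keepdims=True)
    return s*(1+f['k1']*r2)*K(f)+[f['cx'],f['cy']]
def ray(f,uv,z):
    uv=np.atleast_2d(uv).astype(float); d=(uv-[f['cx'],f['cy']])/K(f); s=d.copy()
    for _ in range(30): s=d/(1+f['k1']*(s**2).sum(1,keepdims=True))
    V=np.array(f['view']); D=np.c_[s[:,0],-s[:,1],-np.ones(len(s))]@V[:3,:3]; o=-V[:3,:3].T@V[:3,3]
    return o+D*((z-o[2])/D[:,2])[:,None]
E
python3 - <<'E'
from h import *
for n in ('top','side','wrist'):
    f=grab_frame(n); save(f,n+'0.png'); V=np.array(f['view']); print(n,f['vfov'],f['k1'],-V[:3,:3].T@V[:3,3], V[:3,:3].round(2).tolist())
print(env.state())
E
```

```text
top 55.80633738170615 -0.07557386409458097 [ 517.10267429    8.30756208 1042.65228058] [[-0.01, -1.0, -0.03], [0.99, -0.02, 0.14], [-0.14, -0.03, 0.99]]
side 44.6992842838092 0.02345429125038322 [565.73271764 739.56728185 789.19472952] [[-0.99, -0.14, 0.01], [0.1, -0.69, 0.72], [-0.09, 0.71, 0.69]]
wrist 67.75580501152838 0.023018810490476504 [ 82.82030311 575.06494834 382.91097587] [[0.28, 0.96, -0.0], [-0.91, 0.27, -0.3], [-0.29, 0.09, 0.95]]
{'time_s': 0.15, 'qpos': array([ 7.23651101e+01,  1.83434681e+01,  8.96894088e+01,  6.49308819e-04,
        7.20451501e+01, -1.14456033e+00]), 'qvel': array([-0.03598988, -0.13286409, -0.26295306, -0.02580047,  0.10937341,
        0.03422538]), 'effort': array([ 3.55836046e-04, -4.12779844e+01, -2.32153147e+01,  7.29236752e-02,
        4.32925753e-02, -9.08352126e-05]), 'ee_pos': array([163.08355173, 550.99234515, 213.31738732]), 'ee_rot': array([-1.79922001e+02, -2.17588073e-03,  1.63509468e+02]), 'force': array([0.27371707, 0.69404577, 0.21352291]), 'torque': array([-0.02023752, -0.03172095, -0.01144572]), 'gripper_force': 0.0, 'gripper_width': 91.31557764362029}
```

View pics/top0.png

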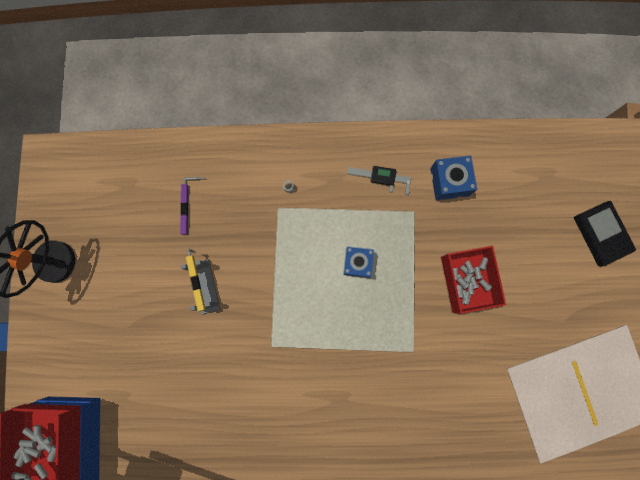

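View pics/side0.png

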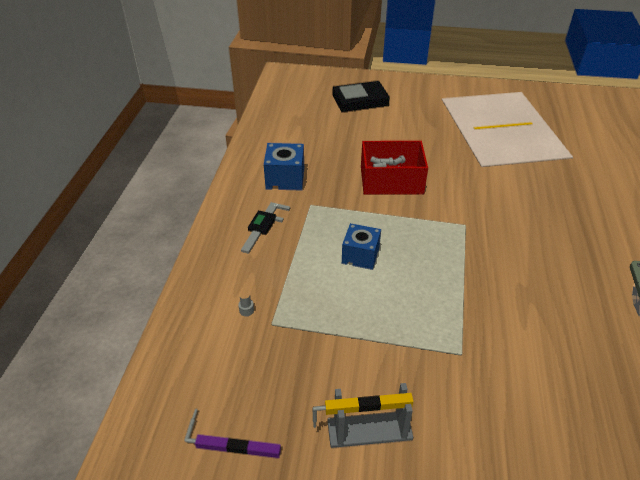

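Candidates (top view):
- **Housing:** the small blue block on the board at (360,262), against a large blue one at (455,177). I choose the small one on the board.
- **Probe:** yellow with a black band on its rest at (196,283), against a purple one at (185,210) and a yellow pencil at (585,392). I choose the one on the rest, bent end towards (190,252).

The fitting is at (289,187), the caliper at (385,177) and the bin at (472,280).

```bash
cat >> h.py <<'E'
from scipy.optimize import minimize
def mask(f,kind,c,rad):
    hsv=cv2.cvtColor(f['color'],cv2.COLOR_RGB2HSV)
    lo,hi={'blue':((100,120,40),(125,255,255)),'yellow':((20,150,90),(32,255,255))}[kind]
    m=cv2.inRange(hsv,lo,hi); w=np.zeros_like(m); cv2.circle(w,tuple(int(v) for v in c),rad,255,-1); m&=w
    return m
def hullmask(m):
    S=8; n,l,st,_=cv2.connectedComponentsWithStats(m)
    for i in range(1,n):
        if st[i,4]<6: m[l==i]=0
    ys,xs=np.nonzero(m); P=np.concatenate([np.c_[xs+a,ys+b] for a in(-.5,.5) for b in(-.5,.5)])
    return cv2.convexHull(P.astype(np.float32))[:,0]
def fit(obs,corners,x0):
    """obs: list (frame,hull pts); corners(p)->Nx3"""
    def cost(p):
        t=0
        for f,h in obs:
            q=cv2.convexHull(pix(f,corners(p)).astype(np.float32))[:,0]
            a,_=cv2.intersectConvexConvex(q,h); A=cv2.contourArea(q)+cv2.contourArea(h)
            t+=(A-2*a)/A*2
        return t
    r=minimize(cost,x0,method='Nelder-Mead',options=dict(initial_simplex=np.array([x0]+[np.add(x0,d) for d in np.diag([8,8,.2])]),xatol=.02,fatol=1e-5,maxiter=600))
    return r.x,r.fun
def box(lx,ly,z0,z1):
    B=np.array([[a*lx/2,b*ly/2,z] for a in(-1,1) for b in(-1,1) for z in(z0,z1)])
    def c(p):
        s,k=np.sin(p[2]),np.cos(p[2]); return np.c_[p[0]+k*B[:,0]-s*B[:,1],p[1]+s*B[:,0]+k*B[:,1],B[:,2]]
    return c
E
python3 - <<'E'
from h import *
t=grab_frame('top'); s=grab_frame('side')
H=[(t,hullmask(mask(t,'blue',(360,262),24))),(s,hullmask(mask(s,'blue',(361,246),30)))]
Y=[(t,hullmask(mask(t,'yellow',(197,283),36))),(s,hullmask(mask(s,'yellow',(369,403),52)))]
h0=ray(t,(360,262),56)[0]; y0=ray(t,(197,283),82)[0]
for o in (H,H[:1],H[1:]): x,c=fit(o,box(60,60,6,56),[h0[0],h0[1],0.1]); print('housing',x[:2],np.degrees(x[2]),c)
for o in (Y,Y[:1],Y[1:]): x,c=fit(o,box(120,14,68,82),[y0[0],y0[1],0.15]); print('probe',x[:2],np.degrees(x[2]),c)
print('board',ray(t,[(277,209),(414,211),(413,351),(272,347)],6))
print(ray(t,[(289,187),(385,177),(472,280)],20))
a=t['color'][165:325,160:420]; b=s['color'][215:275,320:400]
a=cv2.resize(a,None,fx=3,fy=3,interpolation=2); b=cv2.resize(b,(0,0),fx=4,fy=4,interpolation=2)
c=np.zeros((480,780,3),np.uint8); c[:]=a; c[:240,-320:]=b
cv2.imwrite('pics/crop1.png',c[:,:,::-1])
E
```

```text
housing [604.06114031 -46.85743897] -7.443728753770053 0.07109177641306925
housing [604.20197419 -46.77664856] -8.00329436799231 0.051384272821311465
housing [604.00018415 -47.09201503] -7.2677892302843015 0.01883743071636202
probe [561.35311278 308.01918701] 13.954325372907075 0.13377811620899321
probe [561.25147769 308.26912571] 13.729514668412545 0.04719952908041559
probe [561.71858987 307.82988349] 13.962847436126008 0.08345139205662817
board [[ 734.49425085  138.10053898    6.        ]
 [ 723.12138725 -180.97401312    6.        ]
 [ 404.9648692  -165.78497058    6.        ]
 [ 417.91786573  150.27781892    6.        ]]
[[ 783.12601308  108.30377989   20.        ]
 [ 801.99231882 -114.97246861   20.        ]
 [ 560.17824107 -302.17757066   20.        ]]
```

View pics/crop1.png

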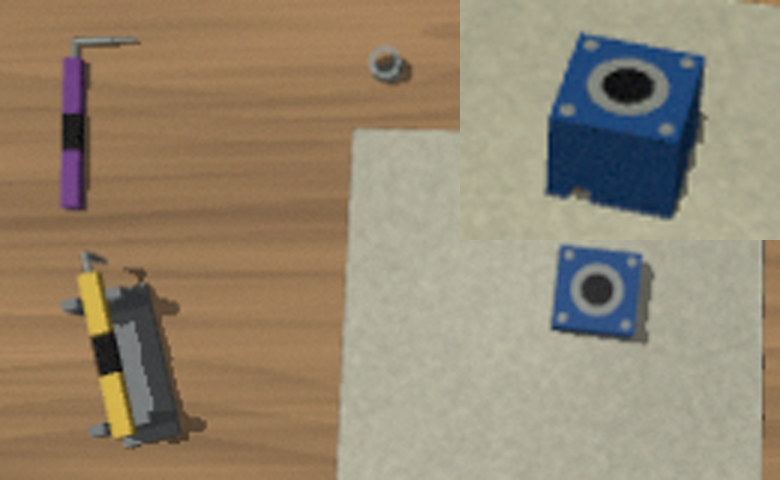

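Housing: centre about (604, -47), sides at -7.5°. Probe bar: (561.4, 308), yaw 13.9°, bent end towards +x. I'll turn the housing in two 90° turns, gripping at -40° tilt and releasing at +50°.

```bash
cat >> h.py <<'E'
from scipy.linalg import logm, expm
def T(R,p):
    M=np.eye(4); M[:3,:3]=R; M[:3,3]=p; return M
def tool(G,yaw,phi,back=0):
    """grasp point G, tool x at yaw, z tilted phi toward -x"""
    R=(Rn.from_euler('z',yaw,degrees=True)*Rn.from_euler('x',180,degrees=True)*Rn.from_euler('y',-phi,degrees=True)).as_matrix()
    return T(R,np.array(G)+R[:,2]*(19-back))
def cur():
    s=env.state(); return T(Rn.from_euler('xyz',s['ee_rot'],degrees=True).as_matrix(),s['ee_pos'])
def plan(A,B,n=None,v=33,w=.1):
    D=np.linalg.inv(A)@B
    if n is None: n=int(np.ceil(max(np.linalg.norm(D[:3,3])/v,Rn.from_matrix(D[:3,:3]).magnitude()/w,1)))
    M=expm(np.real(logm(D))/n); d=M[:3,3]/10; r=Rn.from_matrix(M[:3,:3]).as_rotvec()
    print(n,'rows: t',d.round(3),'w',r.round(4)); return B
E
python3 - <<'E'
from h import *
G=[604,-47,37]
a=plan(cur(),tool(G,172.5,-40,100)); plan(a,tool(G,172.5,-40),v=20); 
E
```

```text
24 rows: t [-2.615 -2.024 -0.372] w [ 0.0023  0.029  -0.0063]
5 rows: t [ 0. -0.  2.] w [-0. -0. -0.]
```

Emit:
move_arm([
  {"tx":-2.615,"ty":-2.024,"tz":-0.372,"wx":0.0023,"wy":0.029,"wz":-0.0063},
  {"tx":-2.615,"ty":-2.024,"tz":-0.372,"wx":0.0023,"wy":0.029,"wz":-0.0063},
  {"tx":-2.615,"ty":-2.024,"tz":-0.372,"wx":0.0023,"wy":0.029,"wz":-0.0063},
  {"tx":-2.615,"ty":-2.024,"tz":-0.372,"wx":0.0023,"wy":0.029,"wz":-0.0063},
  {"tx":-2.615,"ty":-2.024,"tz":-0.372,"wx":0.0023,"wy":0.029,"wz":-0.0063},
  {"tx":-2.615,"ty":-2.024,"tz":-0.372,"wx":0.0023,"wy":0.029,"wz":-0.0063},
  {"tx":-2.615,"ty":-2.024,"tz":-0.372,"wx":0.0023,"wy":0.029,"wz":-0.0063},
  {"tx":-2.615,"ty":-2.024,"tz":-0.372,"wx":0.0023,"wy":0.029,"wz":-0.0063},
  {"tx":-2.615,"ty":-2.024,"tz":-0.372,"wx":0.0023,"wy":0.029,"wz":-0.0063},
  {"tx":-2.615,"ty":-2.024,"tz":-0.372,"wx":0.0023,"wy":0.029,"wz":-0.0063},
  {"tx":-2.615,"ty":-2.024,"tz":-0.372,"wx":0.0023,"wy":0.029,"wz":-0.0063},
  {"tx":-2.615,"ty":-2.024,"tz":-0.372,"wx":0.0023,"wy":0.029,"wz":-0.0063},
], gripper=9.12)

```text
time_s: 1.25
ee_pos: [408.8, 235.9, 210.4]
ee_rot: [-179.2, -20.0, 167.7]
force: [0.6, -0.5, -0.1]
gripper_width: 91.4
gripper_force: 0.0
```

Emit:
move_arm([
  {"tx":-2.615,"ty":-2.024,"tz":-0.372,"wx":0.0023,"wy":0.029,"wz":-0.0063},
  {"tx":-2.615,"ty":-2.024,"tz":-0.372,"wx":0.0023,"wy":0.029,"wz":-0.0063},
  {"tx":-2.615,"ty":-2.024,"tz":-0.372,"wx":0.0023,"wy":0.029,"wz":-0.0063},
  {"tx":-2.615,"ty":-2.024,"tz":-0.372,"wx":0.0023,"wy":0.029,"wz":-0.0063},
  {"tx":-2.615,"ty":-2.024,"tz":-0.372,"wx":0.0023,"wy":0.029,"wz":-0.0063},
  {"tx":-2.615,"ty":-2.024,"tz":-0.372,"wx":0.0023,"wy":0.029,"wz":-0.0063},
  {"tx":-2.615,"ty":-2.024,"tz":-0.372,"wx":0.0023,"wy":0.029,"wz":-0.0063},
  {"tx":-2.615,"ty":-2.024,"tz":-0.372,"wx":0.0023,"wy":0.029,"wz":-0.0063},
  {"tx":-2.615,"ty":-2.024,"tz":-0.372,"wx":0.0023,"wy":0.029,"wz":-0.0063},
  {"tx":-2.615,"ty":-2.024,"tz":-0.372,"wx":0.0023,"wy":0.029,"wz":-0.0063},
  {"tx":-2.615,"ty":-2.024,"tz":-0.372,"wx":0.0023,"wy":0.029,"wz":-0.0063},
  {"tx":-2.615,"ty":-2.024,"tz":-0.372,"wx":0.0023,"wy":0.029,"wz":-0.0063},
])

```text
time_s: 2.25
ee_pos: [656.8, -54.8, 98.7]
ee_rot: [180.0, -40.0, 172.6]
force: [-0.6, 0.5, -0.4]
gripper_width: 91.4
gripper_force: 0.0
```

Emit:
move_arm([
  {},
  {},
  {},
])

```text
schema error: expected keys tx, ty, tz, wx, wy, wz
```

```bash
python3 - <<'E'
from h import *
s=env.state(); print(s['time_s'],s['qpos'].round(1),s['ee_pos'])
G=[604,-47,37]
a=plan(cur(),tool(G,172.5,-40,100)); plan(cur(),tool(G,172.5,-40),v=20)
f=grab_frame('wrist'); save(f,'w1.png')
H=hullmask(mask(f,'blue',pix(f,[604,-47,31])[0],190)); print(pix(f,[604,-47,31]),H.min(0),H.max(0))
x,c=fit([(f,H)],box(60,60,6,56),[604,-47,-.13]); print(x,np.degrees(x[2]),c)
E
```

```text
2.25 [ -6.2  54.   51.1   0.9 114.9 -88.7] [656.76084314 -54.84196195  98.6551243 ]
1 rows: t [0.122 0.089 0.051] w [-0.0004 -0.0002  0.0007]
6 rows: t [0.02  0.015 1.675] w [-0.0001 -0.      0.0001]
[[318.3039959  246.52549285]] [276.5 197.5] [365.5 294.5]
[ 6.05021364e+02 -4.53038151e+01 -1.31065060e-01] -7.509474755512041 0.025064341374531857
```

View pics/w1.png

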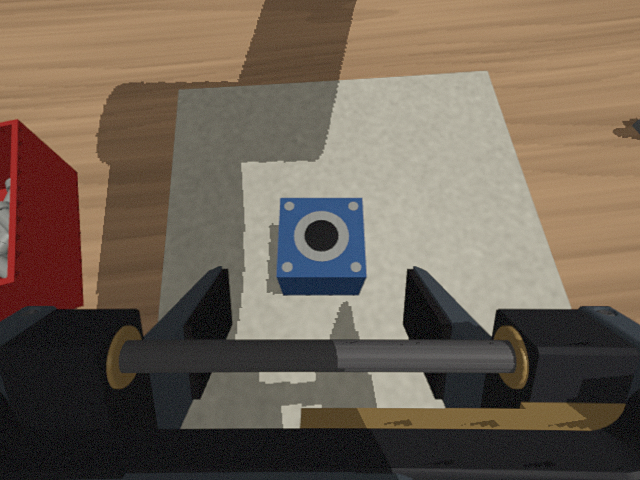

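The housing at (322,245) is centred between the open fingers, and the board is clear around it. I'll advance and grip.

Emit:
move_arm([
  {"tx":0.02,"ty":0.01,"tz":1.67,"wx":0,"wy":0,"wz":0},
  {"tx":0.02,"ty":0.01,"tz":1.67,"wx":0,"wy":0,"wz":0},
  {"tx":0.02,"ty":0.01,"tz":1.67,"wx":0,"wy":0,"wz":0},
  {"tx":0.02,"ty":0.01,"tz":1.67,"wx":0,"wy":0,"wz":0},
  {"tx":0.02,"ty":0.01,"tz":1.67,"wx":0,"wy":0,"wz":0},
  {"tx":0.02,"ty":0.01,"tz":1.67,"wx":0,"wy":0,"wz":0},
  {"tx":0,"ty":0,"tz":0,"wx":0,"wy":0,"wz":0},
  {"tx":0,"ty":0,"tz":0,"wx":0,"wy":0,"wz":0},
])

```text
time_s: 2.97
ee_pos: [590.8, -44.3, 23.2]
ee_rot: [-180.0, -40.0, 172.5]
force: [-0.7, 0.5, -0.3]
gripper_width: 91.1
gripper_force: 0.0
```

Emit:
move_arm([
  {"tx":0,"ty":0,"tz":0,"wx":0,"wy":0,"wz":0},
  {"tx":0,"ty":0,"tz":0,"wx":0,"wy":0,"wz":0},
  {"tx":0,"ty":0,"tz":0,"wx":0,"wy":0,"wz":0},
  {"tx":0,"ty":0,"tz":0,"wx":0,"wy":0,"wz":0},
  {"tx":0,"ty":0,"tz":0,"wx":0,"wy":0,"wz":0},
  {"tx":0,"ty":0,"tz":0,"wx":0,"wy":0,"wz":0},
], gripper=5.0, force=40)

```text
time_s: 3.47
ee_pos: [591.7, -44.2, 23.6]
ee_rot: [180.0, -39.9, 172.6]
force: [1.3, 1.3, 1.5]
gripper_width: 59.7
gripper_force: 40.0
```

```bash
python3 - <<'E'
from h import *
c=cur(); s=env.state(); print(s['time_s'],s['ee_pos'],s['ee_rot'],s['gripper_width'],s['gripper_force'])
r=np.array([np.cos(np.radians(-7.5)),np.sin(np.radians(-7.5)),0]); G=c[:3,3]-19*c[:3,2]; print(G)
# block centre rel. G in (r,z); after +90 rot: r->z, z->-r
o=np.array([604.5,-46,31])-G; orr,oz=o@r,o[2]; o2=np.array([-oz,orr]); print(orr,oz,o2)
up=c.copy(); up[2,3]+=70; plan(c,up,v=15)
C2=np.array([574,-45.])
def place(dz): return tool(np.r_[C2,36+dz]-r*o2[0]-np.array([0,0,o2[1]]),172.5,50)
plan(up,place(60)); plan(place(60),place(1),v=12)
E
```

```text
3.4667 [591.69257119 -44.16969482  23.63580645] [179.96754387 -39.90491398 172.55294719] 59.73096411525247 39.999640393507434
[603.77715559 -45.76015537  38.21089667]
0.7479663795759225 -7.210896674544934 [7.21089667 0.74796638]
5 rows: t [ 8.980e-01  1.000e-03 -1.074e+00] w [-0.  0. -0.]
16 rows: t [ 0.073 -0.02   0.071] w [ 0.     -0.0981  0.    ]
5 rows: t [ 0.904 -0.     0.758] w [ 0. -0.  0.]
```

Emit:
move_arm([
  {"tx":0.45,"ty":0,"tz":-0.54,"wx":0,"wy":0,"wz":0},
  {"tx":0.9,"ty":0,"tz":-1.07,"wx":0,"wy":0,"wz":0},
  {"tx":0.9,"ty":0,"tz":-1.07,"wx":0,"wy":0,"wz":0},
  {"tx":0.9,"ty":0,"tz":-1.07,"wx":0,"wy":0,"wz":0},
  {"tx":0.9,"ty":0,"tz":-1.07,"wx":0,"wy":0,"wz":0},
  {"tx":0.45,"ty":0,"tz":-0.54,"wx":0,"wy":0,"wz":0},
])

```text
time_s: 3.97
ee_pos: [592.0, -44.5, 96.3]
ee_rot: [-180.0, -39.7, 172.5]
force: [-0.3, 0.1, -4.0]
gripper_width: 59.9
gripper_force: 40.0
```

Emit:
move_arm([
  {"tx":0.073,"ty":-0.02,"tz":0.071,"wx":0,"wy":-0.0981,"wz":0},
  {"tx":0.073,"ty":-0.02,"tz":0.071,"wx":0,"wy":-0.0981,"wz":0},
  {"tx":0.073,"ty":-0.02,"tz":0.071,"wx":0,"wy":-0.0981,"wz":0},
  {"tx":0.073,"ty":-0.02,"tz":0.071,"wx":0,"wy":-0.0981,"wz":0},
  {"tx":0.073,"ty":-0.02,"tz":0.071,"wx":0,"wy":-0.0981,"wz":0},
  {"tx":0.073,"ty":-0.02,"tz":0.071,"wx":0,"wy":-0.0981,"wz":0},
  {"tx":0.073,"ty":-0.02,"tz":0.071,"wx":0,"wy":-0.0981,"wz":0},
  {"tx":0.073,"ty":-0.02,"tz":0.071,"wx":0,"wy":-0.0981,"wz":0},
])

```text
time_s: 4.63
ee_pos: [582.7, -45.0, 91.4]
ee_rot: [-180.0, 5.2, 172.5]
force: [-0.0, -0.3, -6.3]
gripper_width: 60.0
gripper_force: 40.0
```

Emit:
move_arm([
  {"tx":0.073,"ty":-0.02,"tz":0.071,"wx":0,"wy":-0.0981,"wz":0},
  {"tx":0.073,"ty":-0.02,"tz":0.071,"wx":0,"wy":-0.0981,"wz":0},
  {"tx":0.073,"ty":-0.02,"tz":0.071,"wx":0,"wy":-0.0981,"wz":0},
  {"tx":0.073,"ty":-0.02,"tz":0.071,"wx":0,"wy":-0.0981,"wz":0},
  {"tx":0.073,"ty":-0.02,"tz":0.071,"wx":0,"wy":-0.0981,"wz":0},
  {"tx":0.073,"ty":-0.02,"tz":0.071,"wx":0,"wy":-0.0981,"wz":0},
  {"tx":0.073,"ty":-0.02,"tz":0.071,"wx":0,"wy":-0.0981,"wz":0},
  {"tx":0.073,"ty":-0.02,"tz":0.071,"wx":0,"wy":-0.0981,"wz":0},
  {"tx":0,"ty":0,"tz":0,"wx":0,"wy":0,"wz":0},
  {"tx":0,"ty":0,"tz":0,"wx":0,"wy":0,"wz":0},
])

```text
time_s: 5.47
ee_pos: [582.8, -55.1, 96.5]
ee_rot: [-178.3, 35.4, 172.5]
force: [0.3, 0.3, -5.1]
gripper_width: 59.9
gripper_force: 40.0
```

```bash
python3 - <<'E'
from h import *
s=env.state(); print(s['time_s'],s['qpos'].round(1),s['ee_pos'],s['ee_rot'],s['gripper_width'],s['gripper_force'],s['force'])
r=np.array([np.cos(np.radians(-7.5)),np.sin(np.radians(-7.5)),0]); o2=[7.2,.75]
C2=np.array([574,-45.])
def place(dz): return tool(np.r_[C2,36+dz]-r*o2[0]-np.array([0,0,o2[1]]),172.5,50)
plan(cur(),place(1),v=12)
f=grab_frame('side'); c=f['color'][150:350,240:480]; cv2.imwrite('pics/s2.png',cv2.resize(c[:,:,::-1],None,fx=3,fy=3))
E
```

```text
5.4667 [ -4.6  14.9 126.6 -45.9   4.6 -41.8] [582.80256653 -55.12030741  96.45552885] [-178.30692098   35.3532377   172.54114055] 59.939783857660935 39.99941418907838 [ 0.29659084  0.27385016 -5.07556862]
7 rows: t [0.718 0.14  0.748] w [-0.0041 -0.0365  0.0006]
```

View pics/s2.png

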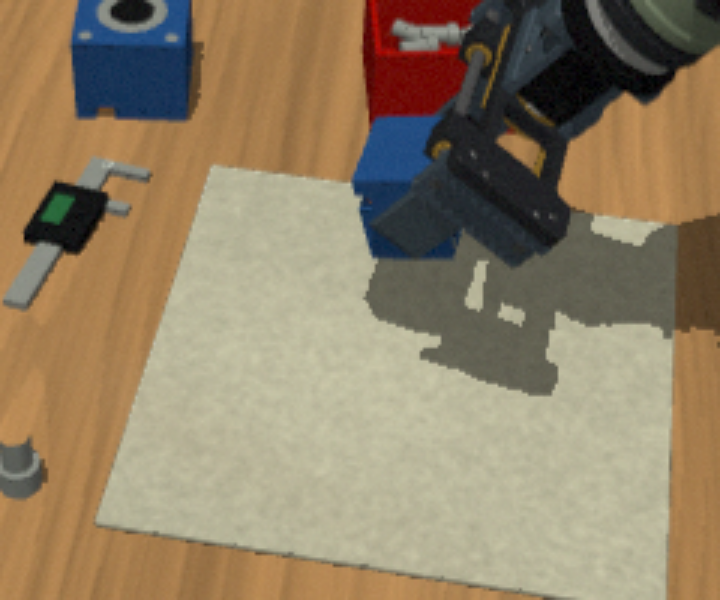

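The block is held properly, but joint 5 hit its lower limit at +35° tilt. I'll fit a small kinematic model to choose reachable poses.

```bash
cat >> h.py <<'E'
QD=[([72.365,18.343,89.689,0,72.045,-1.144],[163.08,550.99,213.32],[-179.922,0,163.509]),
    ([-6.2,54,51.1,.9,114.9,-88.7],[656.76,-54.84,98.66],[180,-40,172.6])]
def addq():
    s=env.state(); QD.append((s['qpos'],s['ee_pos'],s['ee_rot']))
def kin():
    A=[];b=[]
    for q,p,e in QD:
        zt=Rn.from_euler('xyz',e,degrees=True).as_matrix()[:,2]; q=np.radians(q); u=np.array([np.cos(q[0]),np.sin(q[0])])
        s,t=q[1],q[1]+q[2]
        # r, z = a1 + L2 + L3 ; TCP - d zt
        A.append([1,0,np.sin(s),np.sin(t),zt[:2]@u]); b.append(np.dot(p[:2],u)); A.append([0,1,np.cos(s),np.cos(t),zt[2]]); b.append(p[2])
    x,res,rk,sv=np.linalg.lstsq(np.array(A),np.array(b),rcond=None); return x,np.array(A)@x-b,sv
def ik(M,k):
    a1,h,L2,L3,d=k; W=M[:3,3]-d*M[:3,2]; q1=np.arctan2(W[1],W[0]); r=np.hypot(*W[:2])-a1; z=W[2]-h
    D=np.hypot(r,z); c=(D*D-L2*L2-L3*L3)/(2*L2*L3)
    if abs(c)>1: return None
    q3=np.arccos(c); q2=np.arctan2(r,z)-np.arctan2(L3*np.sin(q3),L2+L3*np.cos(q3)); t=q2+q3
    u=np.array([np.cos(q1),np.sin(q1),0]); Z=np.array([0,0,1.]); f=np.sin(t)*u+np.cos(t)*Z; n=np.cos(t)*u-np.sin(t)*Z; l=np.array([-np.sin(q1),np.cos(q1),0])
    zt=M[:3,2]; q5=np.degrees(np.arccos(zt@f)); q4=np.degrees(np.arctan2(zt@l,zt@n))
    return np.degrees([q1,q2,q3]).round(1),round(q4,1),round(q5,1)
E
python3 - <<'E'
from h import *
addq(); print(QD[2]); np.save('q3.npy',np.r_[QD[2][0],QD[2][1],QD[2][2]])
k,res,sv=kin(); print(k,res.round(1),sv.round(2)); 
for q,p,e in QD: print(q, ik(T(Rn.from_euler('xyz',e,degrees=True).as_matrix(),p),k))
for yaw in (172.5,150,130,110,90,200,220,250,-90):
  for G in ([570,-45,96],[570,-45,40],[640,-45,40]):
    print(yaw,G,*[ik(tool(G,yaw,ph),k) for ph in (-40,50)])
for x in (500,560,600): print(x,[(ph,ik(tool([x,-45,40],172.5,ph),k)) for ph in (-70,-60,-50,20,30,35)])
E
```

```text
(array([ -4.618006  ,  14.92705396, 126.59948382, -45.91274201,
         4.60578942, -41.81107818]), array([583.09241925, -54.98475423,  96.37622398]), array([-178.3704393 ,   35.36743736,  172.48154551]))
[ 36.01107722 102.42816234 552.58274593 381.21637853 296.92081997] [-2.5 -1.3  1.5  1.8  1.  -0.5] [2.9  2.43 0.74 0.37 0.09]
[72.365, 18.343, 89.689, 0, 72.045, -1.144] (array([73.5, 18.6, 89.2]), np.float64(0.0), np.float64(72.4))
[-6.2, 54, 51.1, 0.9, 114.9, -88.7] (array([-5.4, 53.9, 51.6]), np.float64(1.4), np.float64(114.5))
[ -4.618006    14.92705396 126.59948382 -45.91274201   4.60578942
 -41.81107818] (array([ -3.3,  14.8, 126.7]), np.float64(-50.7), np.float64(5.2))
172.5 [570, -45, 96] (array([-5.2, 44. , 76. ]), np.float64(1.5), np.float64(100.0)) (array([ -2.7,  18.6, 138.7]), np.float64(-172.1), np.float64(27.4))
172.5 [570, -45, 40] (array([-5.2, 47.3, 78.8]), np.float64(1.5), np.float64(93.9)) (array([ -2.7,  27.3, 142.1]), np.float64(-174.3), np.float64(39.5))
172.5 [640, -45, 40] (array([-4.8, 53.8, 63.7]), np.float64(1.8), np.float64(102.5)) (array([ -2.3,  29.9,
[... 4345 characters left out ...]
at64(1.7), np.float64(103.3))), (20, (array([ -4. ,  22.5, 122.4]), np.float64(-4.6), np.float64(15.2))), (30, (array([ -3.6,  21.8, 129.7]), np.float64(-126.1), np.float64(2.4))), (35, (array([ -3.4,  22.1, 133.3]), np.float64(-167.3), np.float64(10.6)))]
600 [(-70, (array([-5.3, 65.2, 56.3]), np.float64(2.7), np.float64(128.4))), (-60, (array([-5.2, 60.3, 60.9]), np.float64(2.3), np.float64(118.8))), (-50, (array([-5.1, 55.2, 66.4]), np.float64(1.9), np.float64(108.4))), (20, (array([ -3.7,  25.3, 116.7]), np.float64(-4.2), np.float64(18.0))), (30, (array([ -3.3,  24.4, 124.2]), np.float64(-53.5), np.float64(2.6))), (35, (array([ -3.1,  24.5, 127.8]), np.float64(-160.8), np.float64(7.6)))]
```

```bash
python3 - <<'E'
from h import *
addq(); k,_,_=kin()
o2=[7.2,.75]; rr=np.array([0,-1,0])
def place(dz): return tool(np.r_[574,-45,36+dz]-rr*o2[0]-np.array([0,0,o2[1]]),90,50)
A=cur(); B=place(60); plan(A,B,w=.11)
D=np.real(logm(np.linalg.inv(A)@B))
for s in np.linspace(0,1,9): M=A@expm(D*s); print(ik(M,k),M[:3,3].round(),M[:3,2].round(2))
plan(B,place(1),v=12)
E
```

```text
14 rows: t [ 0.113 -0.03   0.029] w [ 0.068  -0.0139  0.0758]
(array([ -3.3,  14.8, 126.7]), np.float64(-50.7), np.float64(5.2)) [583. -55.  96.] [ 0.57 -0.1  -0.82]
(array([  1.5,  15.6, 127.1]), np.float64(-80.2), np.float64(14.0)) [582. -55.  95.] [ 0.56 -0.22 -0.8 ]
(array([  6.1,  17.1, 126.5]), np.float64(-80.6), np.float64(23.5)) [580. -55.  93.] [ 0.53 -0.34 -0.78]
(array([ 10.1,  19.3, 124.7]), np.float64(-76.7), np.float64(32.6)) [579. -55.  92.] [ 0.48 -0.45 -0.75]
(array([ 13.2,  22. , 121.9]), np.float64(-71.6), np.float64(41.1)) [578. -55.  90.] [ 0.41 -0.54 -0.73]
(array([ 15.4,  24.9, 118.2]), np.float64(-66.2), np.float64(49.1)) [577. -55.  88.] [ 0.33 -0.63 -0.71]
(array([ 16.6,  28. , 114. ]), np.float64(-60.9), np.float64(56.6)) [576. -54.  87.] [ 0.23 -0.69 -0.68]
(array([ 17.1,  31.2, 109.2]), np.float64(-55.8), np.float64(63.7)) [575. -53.  85.] [ 0.12 -0.74 -0.66]
(array([ 17. ,  34.3, 104.2]), np.float64(-51.0), np.float64(70.6)) [574. -52.  83.] [ 0.   -0.77 -0.64]
5 rows: t [ 0.904 -0.     0.758] w [ 0. -0. -0.]
```

```bash
python3 - <<'E'
from h import *
addq(); k,_,_=kin()
o2=[7.2,.75]; rr=np.array([0,-1,0])
def place(dz): return tool(np.r_[574,-45,36+dz]-rr*o2[0]-np.array([0,0,o2[1]]),90,50)
A0=cur(); G=A0[:3,3]-19*A0[:3,2]; A=tool(G,168,15); plan(A0,A)
B=place(60); plan(A,B,w=.11)
D=np.real(logm(np.linalg.inv(A)@B))
for s in np.linspace(0,1,9): M=A@expm(D*s); print(ik(M,k),M[:3,3].round(),M[:3,2].round(2))
E
```

```text
4 rows: t [ 0.169 -0.001 -0.008] w [0.0013 0.0891 0.0165]
14 rows: t [0.061 0.002 0.052] w [ 0.053  -0.0366  0.0831]
(array([ -4.3,  18.6, 111.6]), np.float64(-3.4), np.float64(35.0)) [577. -54.  94.] [ 0.25 -0.05 -0.97]
(array([ -0.7,  18.1, 113.8]), np.float64(-16.9), np.float64(32.3)) [576. -54.  92.] [ 0.29 -0.16 -0.95]
(array([  3. ,  18.6, 115.1]), np.float64(-31.2), np.float64(33.1)) [576. -54.  91.] [ 0.3  -0.27 -0.92]
(array([  6.7,  19.8, 115.5]), np.float64(-42.4), np.float64(37.0)) [575. -53.  90.] [ 0.29 -0.37 -0.88]
(array([ 10.1,  21.9, 114.9]), np.float64(-49.2), np.float64(42.8)) [575. -53.  89.] [ 0.27 -0.48 -0.84]
(array([ 12.8,  24.5, 113.3]), np.float64(-52.5), np.float64(49.6)) [574. -53.  87.] [ 0.22 -0.57 -0.79]
(array([ 14.9,  27.6, 111. ]), np.float64(-53.3), np.float64(56.6)) [574. -53.  86.] [ 0.16 -0.65 -0.74]
(array([ 16.3,  30.9, 107.9]), np.float64(-52.6), np.float64(63.7)) [574. -52.  84.] [ 0.09 -0.72 -0.69]
(array([ 17. ,  34.3, 104.2]), np.float64(-51.0), np.float64(70.6)) [574. -52.  83.] [-0.   -0.77 -0.64]
```

Emit:
move_arm([
  {"tx":0.169,"ty":0,"tz":0,"wx":0.0013,"wy":0.0891,"wz":0.0165},
  {"tx":0.169,"ty":0,"tz":0,"wx":0.0013,"wy":0.0891,"wz":0.0165},
  {"tx":0.169,"ty":0,"tz":0,"wx":0.0013,"wy":0.0891,"wz":0.0165},
  {"tx":0.169,"ty":0,"tz":0,"wx":0.0013,"wy":0.0891,"wz":0.0165},
  {"tx":0.061,"ty":0.002,"tz":0.052,"wx":0.053,"wy":-0.0366,"wz":0.0831},
  {"tx":0.061,"ty":0.002,"tz":0.052,"wx":0.053,"wy":-0.0366,"wz":0.0831},
  {"tx":0.061,"ty":0.002,"tz":0.052,"wx":0.053,"wy":-0.0366,"wz":0.0831},
  {"tx":0.061,"ty":0.002,"tz":0.052,"wx":0.053,"wy":-0.0366,"wz":0.0831},
  {"tx":0.061,"ty":0.002,"tz":0.052,"wx":0.053,"wy":-0.0366,"wz":0.0831},
  {"tx":0.061,"ty":0.002,"tz":0.052,"wx":0.053,"wy":-0.0366,"wz":0.0831},
  {"tx":0.061,"ty":0.002,"tz":0.052,"wx":0.053,"wy":-0.0366,"wz":0.0831},
  {"tx":0.061,"ty":0.002,"tz":0.052,"wx":0.053,"wy":-0.0366,"wz":0.0831},
])

```text
time_s: 6.52
ee_pos: [575.2, -65.3, 87.7]
ee_rot: [-174.6, 34.7, 139.6]
force: [-0.2, -0.5, -6.0]
gripper_width: 59.8
gripper_force: 40.0
```

Emit:
move_arm([
  {"tx":0.061,"ty":0.002,"tz":0.052,"wx":0.053,"wy":-0.0366,"wz":0.0831},
  {"tx":0.061,"ty":0.002,"tz":0.052,"wx":0.053,"wy":-0.0366,"wz":0.0831},
  {"tx":0.061,"ty":0.002,"tz":0.052,"wx":0.053,"wy":-0.0366,"wz":0.0831},
  {"tx":0.061,"ty":0.002,"tz":0.052,"wx":0.053,"wy":-0.0366,"wz":0.0831},
  {"tx":0.061,"ty":0.002,"tz":0.052,"wx":0.053,"wy":-0.0366,"wz":0.0831},
  {"tx":0.061,"ty":0.002,"tz":0.052,"wx":0.053,"wy":-0.0366,"wz":0.0831},
  {"tx":0,"ty":0,"tz":0,"wx":0,"wy":0,"wz":0},
  {"tx":0,"ty":0,"tz":0,"wx":0,"wy":0,"wz":0},
])

```text
time_s: 7.18
ee_pos: [575.6, -63.7, 81.7]
ee_rot: [178.6, 48.6, 102.5]
force: [-1.2, -0.4, -5.7]
gripper_width: 59.7
gripper_force: 40.0
```

```bash
python3 - <<'E'
from h import *
s=env.state(); print(s['time_s'],s['qpos'].round(1),s['ee_pos'],s['ee_rot'],s['gripper_width'])
o2=[7.2,.75]; rr=np.array([0,-1,0])
def place(dz): return tool(np.r_[574,-45,36+dz]-rr*o2[0]-np.array([0,0,o2[1]]),90,50)
A=plan(cur(),place(15),v=15); plan(A,place(.5),v=5)
E
```

```text
7.1833 [ 18.1  31.1 110.7 -59.1  60.7  46.2] [575.5722905  -63.69188018  81.67797902] [178.56389106  48.56399722 102.4625994 ] 59.72146479166504
4 rows: t [ 1.012 -0.007  0.498] w [ 0.0475 -0.0067  0.0354]
3 rows: t [ 0.37  -0.     0.311] w [-0. -0. -0.]
```

Emit:
move_arm([
  {"tx":1.012,"ty":-0.007,"tz":0.498,"wx":0.0475,"wy":-0.0067,"wz":0.0354},
  {"tx":1.012,"ty":-0.007,"tz":0.498,"wx":0.0475,"wy":-0.0067,"wz":0.0354},
  {"tx":1.012,"ty":-0.007,"tz":0.498,"wx":0.0475,"wy":-0.0067,"wz":0.0354},
  {"tx":1.012,"ty":-0.007,"tz":0.498,"wx":0.0475,"wy":-0.0067,"wz":0.0354},
  {"tx":0,"ty":0,"tz":0,"wx":0,"wy":0,"wz":0},
  {"tx":0,"ty":0,"tz":0,"wx":0,"wy":0,"wz":0},
])

```text
time_s: 7.68
ee_pos: [573.8, -54.1, 39.3]
ee_rot: [179.9, 50.1, 89.9]
force: [0.3, -0.5, -4.7]
gripper_width: 59.8
gripper_force: 40.0
```

```bash
python3 - <<'E'
from h import *
s=env.state(); print(s['time_s'],s['qpos'].round(1),s['ee_pos'],s['ee_rot'],s['gripper_width'])
o2=[7.2,.75]; rr=np.array([0,-1,0])
def place(dz): return tool(np.r_[574,-45,36+dz]-rr*o2[0]-np.array([0,0,o2[1]]),90,50)
plan(cur(),place(.3),v=4)
f=grab_frame('side'); c=f['color'][150:350,240:480]; cv2.imwrite('pics/s3.png',cv2.resize(c[:,:,::-1],None,fx=3,fy=3))
E
```

```text
7.6833 [ 18.4  39.1 103.2 -51.2  69.   51.6] [573.75762946 -54.11257326  39.26488547] [179.87186085  50.11241186  89.85723239] 59.80637953228734
5 rows: t [0.267 0.005 0.178] w [ 0.0001  0.0004 -0.0003]
```

View pics/s3.png

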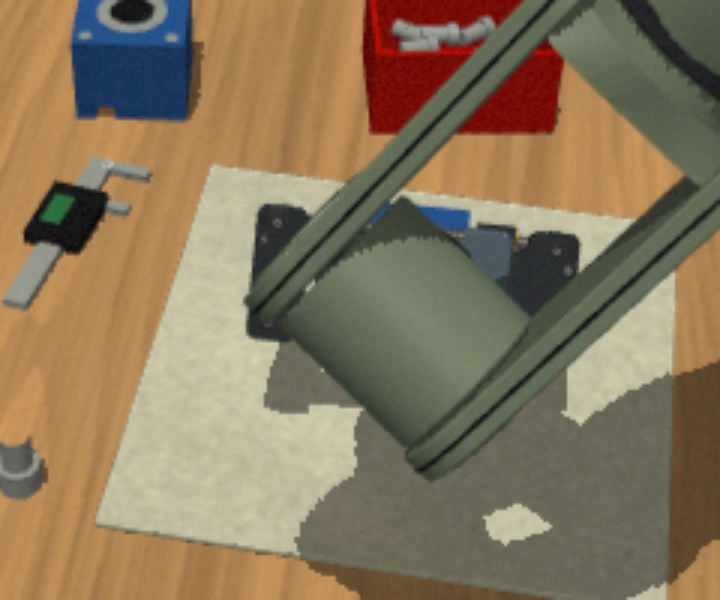

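The wrist hides the block here, but the arm pose is exact. I'll lower it, let go and back out.

Emit:
move_arm([
  {"tx":0.267,"ty":0,"tz":0.178,"wx":0,"wy":0,"wz":0},
  {"tx":0.267,"ty":0,"tz":0.178,"wx":0,"wy":0,"wz":0},
  {"tx":0.267,"ty":0,"tz":0.178,"wx":0,"wy":0,"wz":0},
  {"tx":0.267,"ty":0,"tz":0.178,"wx":0,"wy":0,"wz":0},
  {"tx":0.267,"ty":0,"tz":0.178,"wx":0,"wy":0,"wz":0},
  {"tx":0,"ty":0,"tz":0,"wx":0,"wy":0,"wz":0},
  {"tx":0,"ty":0,"tz":0,"wx":0,"wy":0,"wz":0},
])

```text
time_s: 8.32
ee_pos: [573.9, -52.2, 24.2]
ee_rot: [179.7, 50.3, 89.7]
force: [-1.3, 1.0, 0.4]
gripper_width: 59.8
gripper_force: 40.0
```

Emit:
move_arm([
  {"tx":0,"ty":0,"tz":0,"wx":0,"wy":0,"wz":0},
  {"tx":0,"ty":0,"tz":0,"wx":0,"wy":0,"wz":0},
  {"tx":0,"ty":0,"tz":0,"wx":0,"wy":0,"wz":0},
  {"tx":0,"ty":0,"tz":0,"wx":0,"wy":0,"wz":0},
], gripper=9.12)

```text
time_s: 8.65
ee_pos: [574.3, -52.2, 23.7]
ee_rot: [179.7, 50.2, 89.6]
force: [0.2, -0.1, -1.0]
gripper_width: 83.6
gripper_force: 0.0
```

Emit:
move_arm([
  {"tx":0,"ty":0,"tz":-1.5,"wx":0,"wy":0,"wz":0},
  {"tx":0,"ty":0,"tz":-2.5,"wx":0,"wy":0,"wz":0},
  {"tx":0,"ty":0,"tz":-2.5,"wx":0,"wy":0,"wz":0},
  {"tx":0,"ty":0,"tz":-2.5,"wx":0,"wy":0,"wz":0},
  {"tx":0,"ty":0,"tz":-2,"wx":0,"wy":0,"wz":0},
  {"tx":0,"ty":0,"tz":0,"wx":0,"wy":0,"wz":0},
])

```text
time_s: 9.15
ee_pos: [576.1, 36.3, 96.8]
ee_rot: [179.1, 50.0, 89.4]
force: [-0.4, -0.6, 0.1]
gripper_width: 91.2
gripper_force: 0.0
```

```bash
python3 - <<'E'
from h import *
addq(); k,_,_=kin()
s=env.state(); print(s['time_s'],s['qpos'].round(1),s['ee_pos'],s['ee_rot'])
f=grab_frame('wrist'); save(f,'w4.png')
H=hullmask(mask(f,'blue',pix(f,[574,-45,36])[0],130)); print(pix(f,[574,-45,36]),H.min(0),H.max(0))
x,c=fit([(f,H)],box(60,50,6,66),[574,-45,0.]); print(x,np.degrees(x[2]),c)
A=cur()
for ph in (-40,-45):
  B=tool([574,-51,36],90,ph,100); print('phi',ph); plan(A,B)
  D=np.real(logm(np.linalg.inv(A)@B))
  for t in np.linspace(0,1,6): M=A@expm(D*t); print(ik(M,k),M[:3,3].round())
  print(ik(tool([574,-51,36],90,ph),k),ik(tool([574,-51,36],90,ph+90),k))
E
```

```text
9.15 [ 26.1  36.9  95.9 -44.8  78.9  48.2] [576.09550619  36.26418679  96.78209309] [179.13773519  50.01495114  89.42581797]
[[312.46339579 247.21797651]] [271.5 198.5] [355.5 290.5]
[ 5.74682428e+02 -4.43203798e+01 -1.77517110e-02] -1.0170981189440484 0.026376588353636713
phi -40
16 rows: t [-0.949 -0.005  0.113] w [ 0.0005  0.0983 -0.    ]
(array([29.1, 36.5, 96.4]), np.float64(-43.0), np.float64(80.4)) [575.  35.  95.]
(array([19.9, 27.7, 97.9]), np.float64(-32.3), np.float64(69.5)) [575.  10. 114.]
(array([ 7.1, 22.5, 98.3]), np.float64(-15.9), np.float64(61.7)) [575. -18. 124.]
(array([-7.4, 22. , 97.4]), np.float64(4.5), np.float64(61.0)) [574. -49. 124.]
(array([-20.7,  26.4,  95.3]), np.float64(22.2), np.float64(67.9)) [574. -78. 115.]
(array([-30.8,  34.5,  92.3]), np.float64(34.3), np.float64(78.7)) [ 574. -103.   98.]
(array([-25.8,  37.1, 100.2]), np.float64(38.6), np.float64(68.1)) (array([ 20.9,  38.9, 104.9]), np.float64(-50.0), np.float64(69.0))
phi -45
17 rows: t [-0.939 -0.005  0.102] w [0.0005 0.0976 0.    ]
(array([29.1, 36.5, 96.4]), np.float64(-43.0), np.float64(80.4)) [575.  35.  95.]
(array([19.3, 27.3, 97.9]), np.float64(-31.6), np.float64(69.0)) [575.   9. 115.]
(array([ 5.6, 22.2, 98.2]), np.float64(-13.7), np.float64(61.3)) [575. -21. 125.]
(array([-9.7, 22.4, 97.1]), np.float64(7.8), np.float64(61.8)) [574. -53. 124.]
(array([-23.2,  27.9,  94.7]), np.float64(25.4), np.float64(70.2)) [574. -83. 113.]
(array([-32.9,  37.1,  91.4]), np.float64(36.9), np.float64(82.0)) [ 574. -108.   93.]
(array([-27.6,  39.2,  99.5]), np.float64(41.3), np.float64(71.7)) (array([ 19. ,  36.8, 105.2]), np.float64(-47.3), np.float64(65.5))
```

The fit shows the block standing on its side at (574.7, -44.3), yaw -1°. I'll go over to -45° for the second grasp.

Emit:
move_arm([
  {"tx":-0.939,"ty":0,"tz":0.102,"wx":0,"wy":0.0976,"wz":0},
  {"tx":-0.939,"ty":0,"tz":0.102,"wx":0,"wy":0.0976,"wz":0},
  {"tx":-0.939,"ty":0,"tz":0.102,"wx":0,"wy":0.0976,"wz":0},
  {"tx":-0.939,"ty":0,"tz":0.102,"wx":0,"wy":0.0976,"wz":0},
  {"tx":-0.939,"ty":0,"tz":0.102,"wx":0,"wy":0.0976,"wz":0},
  {"tx":-0.939,"ty":0,"tz":0.102,"wx":0,"wy":0.0976,"wz":0},
  {"tx":-0.939,"ty":0,"tz":0.102,"wx":0,"wy":0.0976,"wz":0},
  {"tx":-0.939,"ty":0,"tz":0.102,"wx":0,"wy":0.0976,"wz":0},
  {"tx":-0.939,"ty":0,"tz":0.102,"wx":0,"wy":0.0976,"wz":0},
])

```text
time_s: 9.95
ee_pos: [573.2, -45.1, 124.7]
ee_rot: [179.8, -0.4, 89.9]
force: [-0.4, 0.1, -0.2]
gripper_width: 91.3
gripper_force: 0.0
```

Emit:
move_arm([
  {"tx":-0.939,"ty":0,"tz":0.102,"wx":0,"wy":0.0976,"wz":0},
  {"tx":-0.939,"ty":0,"tz":0.102,"wx":0,"wy":0.0976,"wz":0},
  {"tx":-0.939,"ty":0,"tz":0.102,"wx":0,"wy":0.0976,"wz":0},
  {"tx":-0.939,"ty":0,"tz":0.102,"wx":0,"wy":0.0976,"wz":0},
  {"tx":-0.939,"ty":0,"tz":0.102,"wx":0,"wy":0.0976,"wz":0},
  {"tx":-0.939,"ty":0,"tz":0.102,"wx":0,"wy":0.0976,"wz":0},
  {"tx":-0.939,"ty":0,"tz":0.102,"wx":0,"wy":0.0976,"wz":0},
  {"tx":-0.939,"ty":0,"tz":0.102,"wx":0,"wy":0.0976,"wz":0},
  {"tx":0,"ty":0,"tz":0,"wx":0,"wy":0,"wz":0},
  {"tx":0,"ty":0,"tz":0,"wx":0,"wy":0,"wz":0},
])

```text
time_s: 10.78
ee_pos: [572.5, -111.5, 89.9]
ee_rot: [-179.9, -44.9, 89.6]
force: [-0.1, 0.2, -0.4]
gripper_width: 91.3
gripper_force: 0.0
```

```bash
python3 - <<'E'
from h import *
s=env.state(); print(s['time_s'],s['qpos'].round(1),s['ee_pos'],s['ee_rot'])
f=grab_frame('wrist')
H=hullmask(mask(f,'blue',pix(f,[574,-45,36])[0],130)); print(H.min(0),H.max(0))
x,c=fit([(f,H)],box(60,50,6,66),[574,-45,0.]); print(x,np.degrees(x[2]),c)
plan(cur(),tool([574.5,-50.5,36],89.5,-45),v=17)
E
```

```text
10.7833 [-32.4  37.6  91.4  37.2  81.2 -48.1] [ 572.46544104 -111.45205039   89.93255799] [-179.86574578  -44.94630802   89.6269569 ]
[273.5 182.5] [365.5 279.5]
[ 5.75392699e+02 -4.49019192e+01 -6.33767755e-03] -0.36312217534477964 0.027447527110949395
6 rows: t [0.055 0.019 1.677] w [-0.0005  0.0004  0.0008]
```

Emit:
move_arm([
  {"tx":0.055,"ty":0.025,"tz":1.677,"wx":0,"wy":0,"wz":0},
  {"tx":0.055,"ty":0.025,"tz":1.677,"wx":0,"wy":0,"wz":0},
  {"tx":0.055,"ty":0.025,"tz":1.677,"wx":0,"wy":0,"wz":0},
  {"tx":0.055,"ty":0.025,"tz":1.677,"wx":0,"wy":0,"wz":0},
  {"tx":0.055,"ty":0.025,"tz":1.677,"wx":0,"wy":0,"wz":0},
  {"tx":0.055,"ty":0.025,"tz":1.677,"wx":0,"wy":0,"wz":0},
  {"tx":0,"ty":0,"tz":0,"wx":0,"wy":0,"wz":0},
  {"tx":0,"ty":0,"tz":0,"wx":0,"wy":0,"wz":0},
])

```text
time_s: 11.5
ee_pos: [575.4, -35.5, 24.3]
ee_rot: [179.7, -44.8, 90.3]
force: [-0.3, 0.3, 0.2]
gripper_width: 91.4
gripper_force: 0.0
```

Emit:
move_arm([
  {"tx":0,"ty":0,"tz":0,"wx":0,"wy":0,"wz":0},
  {"tx":0,"ty":0,"tz":0,"wx":0,"wy":0,"wz":0},
  {"tx":0,"ty":0,"tz":0,"wx":0,"wy":0,"wz":0},
  {"tx":0,"ty":0,"tz":0,"wx":0,"wy":0,"wz":0},
  {"tx":0,"ty":0,"tz":0,"wx":0,"wy":0,"wz":0},
  {"tx":0,"ty":0,"tz":0,"wx":0,"wy":0,"wz":0},
], gripper=5.0)

```text
time_s: 12.0
ee_pos: [574.9, -37.3, 23.4]
ee_rot: [179.8, -44.9, 90.0]
force: [-2.8, -2.7, 3.2]
gripper_width: 59.8
gripper_force: 40.0
```

```bash
python3 - <<'E'
from h import *
c=cur(); s=env.state(); print(s['time_s'],s['ee_pos'],s['ee_rot'],s['gripper_width'],s['gripper_force'])
G=c[:3,3]-19*c[:3,2]; r=np.array([0,-1,0]); o=np.array([575,-44.6,36])-G; o2=np.array([-o[2],o@r]); print(G,o2); np.save('o2.npy',o2)
up=c.copy(); up[2,3]+=65; plan(c,up,v=15)
def place(dz): return tool(np.r_[575,-40,31+dz]-r*o2[0]-np.array([0,0,o2[1]]),89.6,45)
plan(up,place(60)); plan(place(60),place(.3))
E
```

```text
12.0 [574.8864248  -37.34162092  23.42290899] [179.83122153 -44.89187685  90.03881988] 59.79957370828424 39.993764497339725
[574.8395413  -50.75124921  36.88320881] [ 0.88320881 -6.15124921]
5 rows: t [ 0.918  0.003 -0.921] w [ 0. -0.  0.]
16 rows: t [-0.107  0.     0.028] w [ 0.0001 -0.0981  0.0004]
2 rows: t [ 2.111 -0.     2.111] w [ 0. -0.  0.]
```

Emit:
move_arm([
  {"tx":0.46,"ty":0,"tz":-0.46,"wx":0,"wy":0,"wz":0},
  {"tx":0.92,"ty":0,"tz":-0.92,"wx":0,"wy":0,"wz":0},
  {"tx":0.92,"ty":0,"tz":-0.92,"wx":0,"wy":0,"wz":0},
  {"tx":0.92,"ty":0,"tz":-0.92,"wx":0,"wy":0,"wz":0},
  {"tx":0.92,"ty":0,"tz":-0.92,"wx":0,"wy":0,"wz":0},
  {"tx":0.46,"ty":0,"tz":-0.46,"wx":0,"wy":0,"wz":0},
])

```text
time_s: 12.5
ee_pos: [576.2, -37.1, 90.7]
ee_rot: [179.5, -44.8, 90.3]
force: [0.4, -0.2, -4.2]
gripper_width: 60.1
gripper_force: 40.0
```

Emit:
move_arm([
  {"tx":-0.107,"ty":0,"tz":0.028,"wx":0,"wy":-0.0981,"wz":0},
  {"tx":-0.107,"ty":0,"tz":0.028,"wx":0,"wy":-0.0981,"wz":0},
  {"tx":-0.107,"ty":0,"tz":0.028,"wx":0,"wy":-0.0981,"wz":0},
  {"tx":-0.107,"ty":0,"tz":0.028,"wx":0,"wy":-0.0981,"wz":0},
  {"tx":-0.107,"ty":0,"tz":0.028,"wx":0,"wy":-0.0981,"wz":0},
  {"tx":-0.107,"ty":0,"tz":0.028,"wx":0,"wy":-0.0981,"wz":0},
  {"tx":-0.107,"ty":0,"tz":0.028,"wx":0,"wy":-0.0981,"wz":0},
  {"tx":-0.107,"ty":0,"tz":0.028,"wx":0,"wy":-0.0981,"wz":0},
])

```text
time_s: 13.17
ee_pos: [574.8, -43.1, 83.9]
ee_rot: [179.8, 0.3, 89.8]
force: [-0.8, 0.4, -6.1]
gripper_width: 60.1
gripper_force: 40.0
```

Emit:
move_arm([
  {"tx":-0.107,"ty":0,"tz":0.028,"wx":0,"wy":-0.0981,"wz":0},
  {"tx":-0.107,"ty":0,"tz":0.028,"wx":0,"wy":-0.0981,"wz":0},
  {"tx":-0.107,"ty":0,"tz":0.028,"wx":0,"wy":-0.0981,"wz":0},
  {"tx":-0.107,"ty":0,"tz":0.028,"wx":0,"wy":-0.0981,"wz":0},
  {"tx":-0.107,"ty":0,"tz":0.028,"wx":0,"wy":-0.0981,"wz":0},
  {"tx":-0.107,"ty":0,"tz":0.028,"wx":0,"wy":-0.0981,"wz":0},
  {"tx":-0.107,"ty":0,"tz":0.028,"wx":0,"wy":-0.0981,"wz":0},
  {"tx":-0.107,"ty":0,"tz":0.028,"wx":0,"wy":-0.0981,"wz":0},
  {"tx":0,"ty":0,"tz":0,"wx":0,"wy":0,"wz":0},
  {"tx":0,"ty":0,"tz":0,"wx":0,"wy":0,"wz":0},
])

```text
time_s: 14.0
ee_pos: [574.6, -50.8, 82.3]
ee_rot: [179.9, 44.9, 89.8]
force: [0.3, 0.3, -5.8]
gripper_width: 59.2
gripper_force: 40.0
```

```bash
python3 - <<'E'
from h import *
s=env.state(); print(s['time_s'],s['ee_pos'],s['ee_rot'],s['gripper_width'],s['gripper_force'])
o2=np.load('o2.npy'); r=np.array([0,-1,0])
def place(dz): return tool(np.r_[575,-40,31+dz]-r*o2[0]-np.array([0,0,o2[1]]),89.9,45.1)
A=plan(cur(),place(12),v=15); plan(A,place(.3),v=4)
E
```

```text
14.0 [574.58547376 -50.77124134  82.2524634 ] [179.94102454  44.89546743  89.83613476] 59.16874868547807 39.99142952263355
4 rows: t [0.79  0.009 0.855] w [ 0.0001 -0.0009 -0.0002]
3 rows: t [ 0.276 -0.     0.275] w [-0. -0.  0.]
```

Emit:
move_arm([
  {"tx":0.79,"ty":0.009,"tz":0.855,"wx":0,"wy":-0.0009,"wz":0},
  {"tx":0.79,"ty":0.009,"tz":0.855,"wx":0,"wy":-0.0009,"wz":0},
  {"tx":0.79,"ty":0.009,"tz":0.855,"wx":0,"wy":-0.0009,"wz":0},
  {"tx":0.79,"ty":0.009,"tz":0.855,"wx":0,"wy":-0.0009,"wz":0},
  {"tx":0.276,"ty":0,"tz":0.276,"wx":0,"wy":0,"wz":0},
  {"tx":0.276,"ty":0,"tz":0.276,"wx":0,"wy":0,"wz":0},
  {"tx":0.276,"ty":0,"tz":0.276,"wx":0,"wy":0,"wz":0},
  {"tx":0,"ty":0,"tz":0,"wx":0,"wy":0,"wz":0},
  {"tx":0,"ty":0,"tz":0,"wx":0,"wy":0,"wz":0},
])

```text
time_s: 14.75
ee_pos: [576.1, -54.1, 25.2]
ee_rot: [179.7, 45.3, 89.7]
force: [-0.2, -0.1, -5.2]
gripper_width: 59.9
gripper_force: 40.0
```

Emit:
move_arm([
  {"tx":0,"ty":0,"tz":0,"wx":0,"wy":0,"wz":0},
  {"tx":0,"ty":0,"tz":0,"wx":0,"wy":0,"wz":0},
  {"tx":0,"ty":0,"tz":0,"wx":0,"wy":0,"wz":0},
  {"tx":0,"ty":0,"tz":0,"wx":0,"wy":0,"wz":0},
  {"tx":0,"ty":0,"tz":0,"wx":0,"wy":0,"wz":0},
], gripper=9.12)

```text
time_s: 15.17
ee_pos: [576.2, -54.2, 25.7]
ee_rot: [179.7, 45.3, 89.7]
force: [0.2, -0.6, -0.4]
gripper_width: 89.8
gripper_force: 0.0
```

Emit:
move_arm([
  {"tx":0,"ty":0,"tz":-1.5,"wx":0,"wy":0,"wz":0},
  {"tx":0,"ty":0,"tz":-3,"wx":0,"wy":0,"wz":0},
  {"tx":0,"ty":0,"tz":-3,"wx":0,"wy":0,"wz":0},
  {"tx":0,"ty":0,"tz":-3,"wx":0,"wy":0,"wz":0},
  {"tx":0,"ty":0,"tz":-3,"wx":0,"wy":0,"wz":0},
  {"tx":0,"ty":0,"tz":0,"wx":0,"wy":0,"wz":0},
])

```text
time_s: 15.67
ee_pos: [578.5, 45.7, 124.0]
ee_rot: [179.0, 45.1, 89.4]
force: [0.5, 0.2, 0.8]
gripper_width: 91.3
gripper_force: 0.0
```

```bash
python3 - <<'E'
from h import *
f=grab_frame('wrist'); s=env.state(); print(s['time_s'],s['ee_pos'])
p=pix(f,[575,-40,31])[0]; H=hullmask(mask(f,'blue',p,130))
x,c=fit([(f,H)],box(60,60,6,56),[575,-40,0.]); print(x,np.degrees(x[2]),c)
# A = rise/turn to above the probe
G=[561.4,308,75]
plan(cur(),tool(np.add(G,[0,0,110]),103.9,0)); 
u,v=p.astype(int); c=f['color'][max(v-100,0):v+100,u-130:u+130]; cv2.imwrite('pics/w5.png',cv2.resize(c[:,:,::-1],None,fx=3,fy=3))
E
```

```text
15.7167 [577.30627393  43.84506779 122.1520061 ]
[ 5.76992886e+02 -4.10241816e+01 -1.58692513e-02] -0.9092411236398326 0.038297563369552874
9 rows: t [ 2.523  0.123 -1.735] w [-0.0097  0.0872 -0.0258]
```

View pics/w5.png

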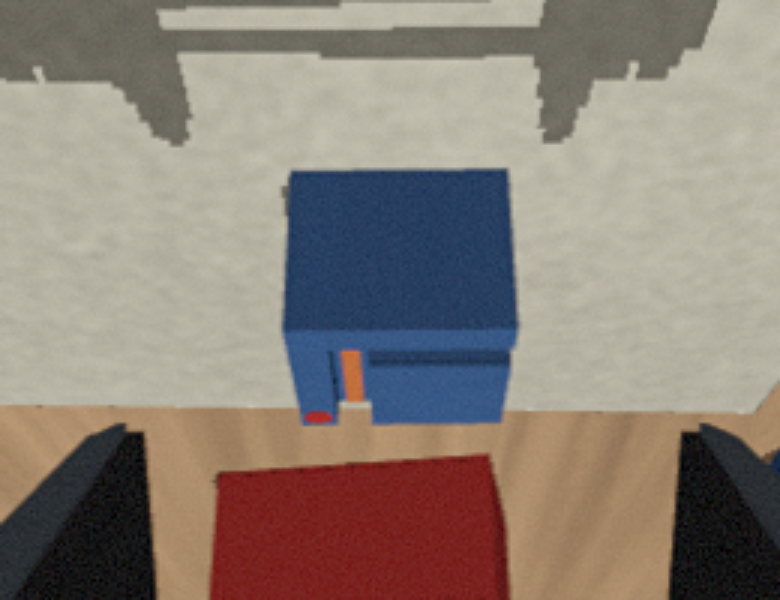

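The seam face is up. The red dot sits at the far corner and the groove starts on that side; this wrist view is upside down, so the dot is at world (-x, -y). Next, I'll go above the probe.

```bash
python3 - <<'E'
from h import *
addq(); k,_,_=kin()
f=grab_frame('wrist'); C=np.array([576,-41,56.]); print(pix(f,C+[-24,-24,0]),pix(f,C+[24,-24,0]),'crop dot at (318,418)/3')
A=cur(); B=tool([561.4,308,165],193.9,0)
for mid in (None,):
  plan(A,B,w=.11); D=np.real(logm(np.linalg.inv(A)@B))
  for s in np.linspace(0,1,9): M=A@expm(D*s); print(ik(M,k),M[:3,3].round(),M[:3,2].round(2))
E
```

```text
[[286.59856053 265.2876355 ]] [[341.13433484 264.82803945]] crop dot at (318,418)/3
18 rows: t [ 0.984  1.156 -0.759] w [-0.0394  0.0312 -0.095 ]
(array([27.6, 33.2, 94.8]), np.float64(-39.8), np.float64(79.9)) [576.  42. 121.] [ 0.   -0.71 -0.7 ]
(array([28.4, 32.3, 94.1]), np.float64(-39.3), np.float64(75.1)) [600.  72. 117.] [ 0.08 -0.65 -0.76]
(array([29. , 31.3, 93.4]), np.float64(-37.2), np.float64(70.4)) [617. 105. 114.] [ 0.14 -0.57 -0.81]
(array([29.4, 30.3, 92.8]), np.float64(-33.6), np.float64(66.2)) [627. 142. 112.] [ 0.18 -0.48 -0.86]
(array([29.7, 29.2, 92. ]), np.float64(-28.4), np.float64(63.0)) [628. 180. 112.] [ 0.19 -0.38 -0.91]
(array([29.7, 28.3, 91.1]), np.float64(-21.9), np.float64(61.1)) [621. 218. 115.] [ 0.18 -0.27 -0.95]
(array([29.5, 27.4, 90. ]), np.float64(-14.5), np.float64(61.0)) [607. 253. 121.] [ 0.14 -0.17 -0.97]
(array([29.2, 26.8, 88.6]), np.float64(-6.9), np.float64(62.9)) [587. 283. 132.] [ 0.08 -0.08 -0.99]
(array([28.8, 26.3, 87. ]), np.float64(-0.0), np.float64(66.7)) [561. 308. 146.] [-0. -0. -1.]
```

Emit:
move_arm([
  {"tx":0.984,"ty":1.156,"tz":-0.759,"wx":-0.0394,"wy":0.0312,"wz":-0.095},
  {"tx":0.984,"ty":1.156,"tz":-0.759,"wx":-0.0394,"wy":0.0312,"wz":-0.095},
  {"tx":0.984,"ty":1.156,"tz":-0.759,"wx":-0.0394,"wy":0.0312,"wz":-0.095},
  {"tx":0.984,"ty":1.156,"tz":-0.759,"wx":-0.0394,"wy":0.0312,"wz":-0.095},
  {"tx":0.984,"ty":1.156,"tz":-0.759,"wx":-0.0394,"wy":0.0312,"wz":-0.095},
  {"tx":0.984,"ty":1.156,"tz":-0.759,"wx":-0.0394,"wy":0.0312,"wz":-0.095},
  {"tx":0.984,"ty":1.156,"tz":-0.759,"wx":-0.0394,"wy":0.0312,"wz":-0.095},
  {"tx":0.984,"ty":1.156,"tz":-0.759,"wx":-0.0394,"wy":0.0312,"wz":-0.095},
  {"tx":0.984,"ty":1.156,"tz":-0.759,"wx":-0.0394,"wy":0.0312,"wz":-0.095},
])

```text
time_s: 16.52
ee_pos: [626.8, 178.8, 109.4]
ee_rot: [-167.8, 22.0, 146.7]
force: [0.0, -0.4, 0.1]
gripper_width: 91.5
gripper_force: 0.0
```

Emit:
move_arm([
  {"tx":0.984,"ty":1.156,"tz":-0.759,"wx":-0.0394,"wy":0.0312,"wz":-0.095},
  {"tx":0.984,"ty":1.156,"tz":-0.759,"wx":-0.0394,"wy":0.0312,"wz":-0.095},
  {"tx":0.984,"ty":1.156,"tz":-0.759,"wx":-0.0394,"wy":0.0312,"wz":-0.095},
  {"tx":0.984,"ty":1.156,"tz":-0.759,"wx":-0.0394,"wy":0.0312,"wz":-0.095},
  {"tx":0.984,"ty":1.156,"tz":-0.759,"wx":-0.0394,"wy":0.0312,"wz":-0.095},
  {"tx":0.984,"ty":1.156,"tz":-0.759,"wx":-0.0394,"wy":0.0312,"wz":-0.095},
  {"tx":0.984,"ty":1.156,"tz":-0.759,"wx":-0.0394,"wy":0.0312,"wz":-0.095},
  {"tx":0.984,"ty":1.156,"tz":-0.759,"wx":-0.0394,"wy":0.0312,"wz":-0.095},
  {"tx":0.984,"ty":1.156,"tz":-0.759,"wx":-0.0394,"wy":0.0312,"wz":-0.095},
  {"tx":0,"ty":0,"tz":0,"wx":0,"wy":0,"wz":0},
  {"tx":0,"ty":0,"tz":0,"wx":0,"wy":0,"wz":0},
  {"tx":0,"ty":0,"tz":0,"wx":0,"wy":0,"wz":0},
])

```text
time_s: 17.52
ee_pos: [561.2, 306.0, 144.0]
ee_rot: [-179.9, -0.2, -166.3]
force: [0.0, -0.2, -0.2]
gripper_width: 91.6
gripper_force: 0.0
```

```bash
python3 - <<'E'
from h import *
addq(); s=env.state(); print(s['time_s'],s['ee_pos'],s['ee_rot'],s['qpos'].round(1))
w=grab_frame('wrist'); t=grab_frame('top'); sd=grab_frame('side')
y=pix(w,[561.4,308,75])[0]; Y=hullmask(mask(w,'yellow',y,260)); print(y,Y.min(0),Y.max(0))
x,c=fit([(w,Y)],box(120,14,68,82),[561.4,308,.243]); print('probe',x,np.degrees(x[2]),c)
hs=[]
for n,f in (('t',t),('s',sd)):
    p=pix(f,[576,-41,31])[0]; H=hullmask(mask(f,'blue',p,34)); hs.append((f,H))
for o in (hs,hs[:1],hs[1:]): x,c=fit(o,box(60,60,6,56),[576,-41,0.]); print('housing',x,np.degrees(x[2]),c)
plan(cur(),tool([561.4,308,75],193.9,0),v=15)
u,v=pix(t,[576,-41,56])[0].astype(int); a=cv2.resize(t['color'][v-35:v+35,u-40:u+40],(400,350),interpolation=2)
u,v=pix(sd,[576,-41,40])[0].astype(int); b=cv2.resize(sd['color'][v-35:v+35,u-40:u+40],(400,350),interpolation=2)
cv2.imwrite('pics/c6.png',np.hstack([a,b])[:,:,::-1]); save(w,'w6.png')
E
```

```text
17.5167 [561.24261878 306.00874216 143.97918345] [-179.92871725   -0.20772519 -166.30420841] [ 27.6  26.9  86.5  -0.   66.9 -76.1]
[320.7969568  253.02642495] [310.5 168.5] [331.5 199.5]
probe [5.63139715e+02 3.08257571e+02 2.37047809e-01] 13.581838988738543 1.373956565322437Traceback (most recent call last):
  File "<stdin>", line 8, in <module>
  File "h.py", line 27, in hullmask
    return cv2.convexHull(P.astype(np.float32))[:,0]
           ~~~~~~~~~~~~~~~~~~~~~~~~~~~~~~~~~~~~^^^^^
TypeError: 'NoneType' object is not subscriptable
```

```bash
python3 - <<'E'
from h import *
w=grab_frame('wrist'); t=grab_frame('top'); sd=grab_frame('side')
import pickle; pickle.dump((w,t,sd),open('f6.pkl','wb'))
u,v=pix(t,[576,-41,56])[0].astype(int); a=cv2.resize(t['color'][v-35:v+35,u-40:u+40],(400,350),interpolation=2)
u,v=pix(sd,[576,-41,40])[0].astype(int); b=cv2.resize(sd['color'][v-35:v+35,u-40:u+40],(400,350),interpolation=2)
c=np.vstack([np.hstack([a,b]),np.zeros((250,800,3),np.uint8)]); c[350:,:333]=cv2.resize(w['color'],(333,250)); c[350:,340:673]=cv2.resize(t['color'],(333,250))
cv2.imwrite('pics/c6.png',c[:,:,::-1])
E
```

```text
(no output)
```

View pics/c6.png

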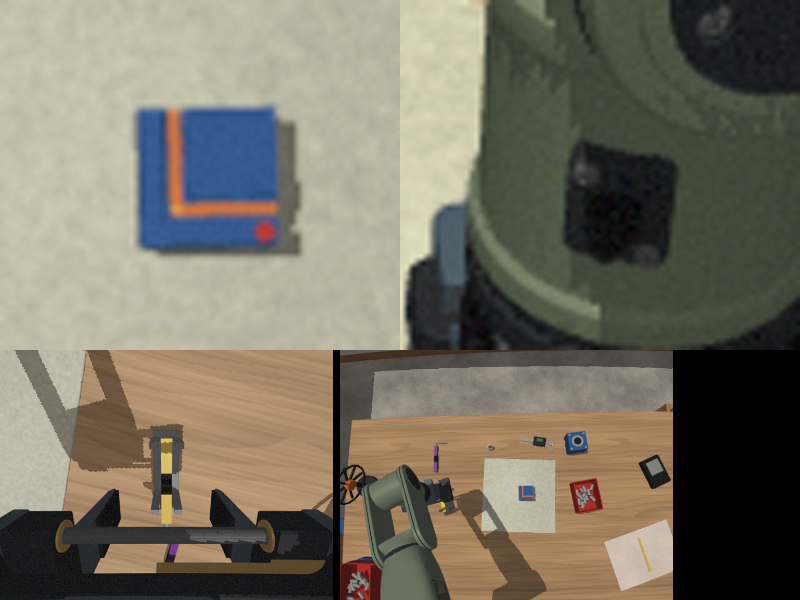

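Top view: the seam face is up, the red dot is at lower right (-x, -y), and the L runs left (+y) and then up (+x). The probe is centred between the fingers in the wrist view.

```bash
python3 - <<'E'
from h import *
import pickle; w,t,sd=pickle.load(open('f6.pkl','rb'))
p=pix(t,[576,-41,31])[0]
hsv=cv2.cvtColor(t['color'],cv2.COLOR_RGB2HSV)
W=np.zeros((480,640),np.uint8); cv2.circle(W,tuple(int(v) for v in p),24,255,-1)
m=cv2.inRange(hsv,(0,110,60),(180,255,255))&W; H=hullmask(m.copy()); print(H.min(0),H.max(0))
x,c=fit([(t,H)],box(60,60,6,56),[576,-41,0.]); print('housing',x,np.degrees(x[2]),c)
o=cv2.inRange(hsv,(5,120,120),(20,255,255))&W; ys,xs=np.nonzero(o); P=ray(t,np.c_[xs,ys],48)
cs,sn=np.cos(x[2]),np.sin(x[2]); L=(P[:,:2]-x[:2])@np.array([[cs,-sn],[sn,cs]])
A=L[L[:,1]<5]; A=A[np.abs(A[:,0]+14)<6]; B=L[(L[:,0]>-5)&(abs(L[:,1]-14)<6)]; print('leg1 x',A[:,0].mean(),np.polyfit(A[:,1],A[:,0],1)[0],'leg2 y',B[:,1].mean(),np.polyfit(B[:,0],B[:,1],1)[0])
hsv=cv2.cvtColor(w['color'],cv2.COLOR_RGB2HSV); m=cv2.inRange(hsv,(18,140,30),(34,255,255)); m[400:]=0; m[:,:270]=0; m[:,370:]=0
Y=hullmask(m); print(Y.min(0),Y.max(0))
x,c=fit([(w,Y)],box(120,14,68,82),[561.4,308,.243]); print('probe',x,np.degrees(x[2]),c)
plan(cur(),tool([x[0],x[1],75],193.8,0),v=15)
E
```

```text
[343.5 260.5] [371.5 288.5]
housing [ 5.76088111e+02 -4.34466043e+01 -8.32873829e-03] -0.4772015524212006 0.05381905024180258
leg1 x -13.515185888538918 0.008823905515492418 leg2 y 14.843519240025717 -0.008793366474888348
[309.5 167.5] [330.5 333.5]
probe [5.62705018e+02 3.08318685e+02 2.39409543e-01] 13.717156389343748 0.019232770273744263
6 rows: t [-0.029  0.012  1.483] w [ 0.     -0.0004  0.0001]
```

Emit:
move_arm([
  {"tx":-0.029,"ty":0.012,"tz":1.483,"wx":0,"wy":-0.0004,"wz":0},
  {"tx":-0.029,"ty":0.012,"tz":1.483,"wx":0,"wy":-0.0004,"wz":0},
  {"tx":-0.029,"ty":0.012,"tz":1.483,"wx":0,"wy":-0.0004,"wz":0},
  {"tx":-0.029,"ty":0.012,"tz":1.483,"wx":0,"wy":-0.0004,"wz":0},
  {"tx":-0.029,"ty":0.012,"tz":1.483,"wx":0,"wy":-0.0004,"wz":0},
  {"tx":-0.029,"ty":0.012,"tz":1.483,"wx":0,"wy":-0.0004,"wz":0},
  {"tx":0,"ty":0,"tz":0,"wx":0,"wy":0,"wz":0},
  {"tx":0,"ty":0,"tz":0,"wx":0,"wy":0,"wz":0},
], gripper=6.0)

```text
time_s: 18.48
ee_pos: [562.4, 308.4, 55.8]
ee_rot: [180.0, -0.1, -166.1]
force: [0.6, 0.6, 0.4]
gripper_width: 60.1
gripper_force: 0.0
```

Emit:
move_arm([
  {"tx":0,"ty":0,"tz":0,"wx":0,"wy":0,"wz":0},
  {"tx":0,"ty":0,"tz":0,"wx":0,"wy":0,"wz":0},
  {"tx":0,"ty":0,"tz":0,"wx":0,"wy":0,"wz":0},
  {"tx":0,"ty":0,"tz":0,"wx":0,"wy":0,"wz":0},
  {"tx":0,"ty":0,"tz":0,"wx":0,"wy":0,"wz":0},
  {"tx":0,"ty":0,"tz":0,"wx":0,"wy":0,"wz":0},
  {"tx":0,"ty":0,"tz":0,"wx":0,"wy":0,"wz":0},
], gripper=0.5, force=30)

```text
time_s: 19.07
ee_pos: [562.8, 308.6, 56.5]
ee_rot: [180.0, 0.0, -166.1]
force: [-0.1, -0.2, 0.4]
gripper_width: 16.0
gripper_force: 0.0
```

```bash
python3 - <<'E'
from h import *
addq(); k,_,_=kin()
s=env.state(); print(s['time_s'],s['ee_pos'],s['ee_rot'],s['qpos'].round(1),s['gripper_width'],s['gripper_force'])
c=cur(); np.save('grasp.npy',c)
# probe frame in tool: origin ~ visual (562.0,308.2,75) yaw 13.8
up=c.copy(); up[2,3]+=60; plan(c,up,v=15)
# probe yaw 0 at housing: tool yaw 180; tip above seam_start by 40
C=np.array([576.3,-42.4]); start=np.r_[C+[-14,-27],56+35]
yaw=14-13.8
Gt=start-[75,0,-50]; B=tool(Gt,180+yaw,0); plan(up,B); D=np.real(logm(np.linalg.inv(up)@B))
for q in np.linspace(0,1,5): M=up@expm(D*q); print(ik(M,k),M[:3,3].round())
E
```

```text
19.0667 [562.84168439 308.57082102  56.53189843] [ 1.79952674e+02  3.77539128e-02 -1.66136913e+02] [ 27.7  31.5  92.3   0.   56.2 -76.2] 15.991719623514134 0.0
5 rows: t [-1.0e-03  1.0e-03 -1.2e+00] w [ 0.  0. -0.]
12 rows: t [ 1.043 -3.046 -0.047] w [0.0001 0.     0.0199]
(array([28.7, 28.3, 88.2]), np.float64(0.0), np.float64(63.4)) [563. 309. 117.]
(array([21. , 23.9, 95.6]), np.float64(0.0), np.float64(60.5)) [552. 213. 118.]
(array([ 12.3,  20. , 101.5]), np.float64(0.0), np.float64(58.4)) [536. 117. 119.]
(array([  2.6,  17. , 105.9]), np.float64(0.0), np.float64(57.1)) [515.  23. 121.]
(array([ -8.1,  14.9, 108.7]), np.float64(0.0), np.float64(56.4)) [487. -69. 122.]
```

Emit:
move_arm([
  {"tx":0,"ty":0,"tz":0,"wx":0,"wy":0,"wz":0},
  {"tx":0,"ty":0,"tz":0,"wx":0,"wy":0,"wz":0},
  {"tx":0,"ty":0,"tz":0,"wx":0,"wy":0,"wz":0},
])

```text
time_s: 19.32
ee_pos: [562.8, 308.6, 56.5]
ee_rot: [180.0, 0.0, -166.1]
force: [0.0, 0.3, 1.0]
gripper_width: 13.6
gripper_force: 30.0
```

```bash
python3 - <<'E'
from h import *
s=env.state(); print(s['time_s'],s['ee_pos'],s['ee_rot'],s['gripper_width'],s['gripper_force']); np.save('grasp.npy',cur())
E
```

```text
19.3167 [562.81218864 308.61527152  56.49081409] [ 1.79953110e+02  2.95290125e-02 -1.66135794e+02] 13.601080924715513 30.00017523765564
```

Emit:
move_arm([
  {"tx":0,"ty":0,"tz":-0.6,"wx":0,"wy":0,"wz":0},
  {"tx":0,"ty":0,"tz":-1.2,"wx":0,"wy":0,"wz":0},
  {"tx":0,"ty":0,"tz":-1.2,"wx":0,"wy":0,"wz":0},
  {"tx":0,"ty":0,"tz":-1.2,"wx":0,"wy":0,"wz":0},
  {"tx":0,"ty":0,"tz":-1.2,"wx":0,"wy":0,"wz":0},
  {"tx":0,"ty":0,"tz":-0.6,"wx":0,"wy":0,"wz":0},
  {"tx":0,"ty":0,"tz":0,"wx":0,"wy":0,"wz":0},
])

```text
time_s: 19.9
ee_pos: [564.0, 309.2, 119.1]
ee_rot: [179.9, 0.3, -166.1]
force: [0.3, -0.4, -0.8]
gripper_width: 13.8
gripper_force: 30.0
```

Emit:
move_arm([
  {"tx":1.043,"ty":-3.046,"tz":-0.047,"wx":0,"wy":0,"wz":0.0199},
  {"tx":1.043,"ty":-3.046,"tz":-0.047,"wx":0,"wy":0,"wz":0.0199},
  {"tx":1.043,"ty":-3.046,"tz":-0.047,"wx":0,"wy":0,"wz":0.0199},
  {"tx":1.043,"ty":-3.046,"tz":-0.047,"wx":0,"wy":0,"wz":0.0199},
  {"tx":1.043,"ty":-3.046,"tz":-0.047,"wx":0,"wy":0,"wz":0.0199},
  {"tx":1.043,"ty":-3.046,"tz":-0.047,"wx":0,"wy":0,"wz":0.0199},
  {"tx":1.043,"ty":-3.046,"tz":-0.047,"wx":0,"wy":0,"wz":0.0199},
  {"tx":1.043,"ty":-3.046,"tz":-0.047,"wx":0,"wy":0,"wz":0.0199},
  {"tx":1.043,"ty":-3.046,"tz":-0.047,"wx":0,"wy":0,"wz":0.0199},
  {"tx":1.043,"ty":-3.046,"tz":-0.047,"wx":0,"wy":0,"wz":0.0199},
  {"tx":1.043,"ty":-3.046,"tz":-0.047,"wx":0,"wy":0,"wz":0.0199},
  {"tx":1.043,"ty":-3.046,"tz":-0.047,"wx":0,"wy":0,"wz":0.0199},
])

```text
time_s: 20.9
ee_pos: [486.4, -70.8, 121.6]
ee_rot: [180.0, 0.0, -179.9]
force: [0.6, -0.0, -1.6]
gripper_width: 14.2
gripper_force: 30.0
```

Emit:
move_arm([
  {"tx":0,"ty":0,"tz":0,"wx":0,"wy":0,"wz":0},
  {"tx":0,"ty":0,"tz":0,"wx":0,"wy":0,"wz":0},
  {"tx":0,"ty":0,"tz":0,"wx":0,"wy":0,"wz":0},
])

```text
time_s: 21.15
ee_pos: [487.3, -69.2, 121.6]
ee_rot: [179.9, 0.0, -179.8]
force: [0.4, -0.7, -0.5]
gripper_width: 13.8
gripper_force: 30.0
```

```bash
python3 - <<'E'
from h import *
import pickle
s=env.state(); print(s['time_s'],s['ee_pos'],s['ee_rot'],s['gripper_width'],s['gripper_force'])
w=grab_frame('wrist'); t=grab_frame('top'); sd=grab_frame('side'); pickle.dump((w,t,sd),open('f7.pkl','wb'))
out=[]
for f in (t,sd,w):
    u,v=pix(f,[562,-69,80])[0].astype(int); print(u,v); v0=max(v-40,0);u0=max(u-45,0)
    g=f['color'][v0:v0+80,u0:u0+90].copy(); g=cv2.resize(g,(400,300),interpolation=2)
    out.append(g)
c=np.vstack([np.hstack(out[:2]),np.hstack([out[2],cv2.resize(w['color'],(400,300))])]); cv2.imwrite('pics/c7.png',c[:,:,::-1])
E
```

```text
21.15 [487.28986328 -69.19026275 121.62677628] [ 1.79924697e+02  2.13455534e-02 -1.79846692e+02] 13.756190373510213 29.99994993209839
370 279
386 220
317 366
```

View pics/c7.png

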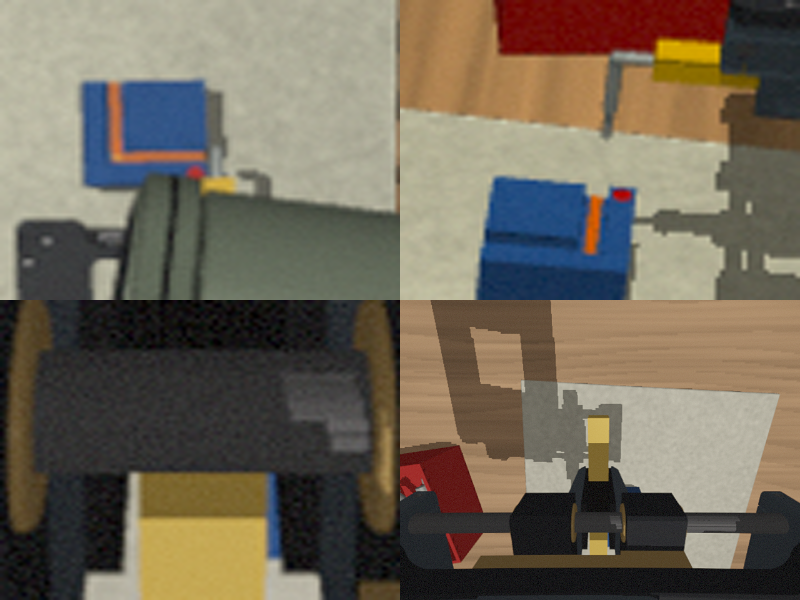

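Top right shows the probe held, with its tip just above and outside the dotted end. I'll compare the tip with the housing in the same side camera.

```bash
python3 - <<'E'
from h import *
import pickle; w,t,sd=pickle.load(open('f7.pkl','rb'))
p=pix(sd,[576,-42,31])[0]
hsv=cv2.cvtColor(sd['color'],cv2.COLOR_RGB2HSV); W=np.zeros((480,640),np.uint8); cv2.circle(W,tuple(int(v) for v in p),36,255,-1)
m=cv2.inRange(hsv,(100,120,30),(130,255,255))&W; H=hullmask(m.copy()); print(H.min(0),H.max(0))
x,c=fit([(sd,H)],box(60,60,6,56),[576,-42,0.]); print('housing side',x,np.degrees(x[2]),c)
C=x[:2]; print('start pix pred',pix(sd,np.r_[C+[-14,-27],48]))
o=cv2.inRange(hsv,(5,150,120),(18,255,255))&W; n,l,st,_=cv2.connectedComponentsWithStats(o)
ys,xs=np.nonzero(o); P=ray(sd,np.c_[xs,ys],48)[:,:2]-C; P=P[np.abs(P[:,0]+14)<8]; print('orange leg1 x',P[:,0].mean(),len(P))
print('tip pred',pix(sd,[562.3,-69.2,90.1]),pix(sd,[562.3,-69.2,115]))
b=cv2.imread('pics/side0.png')[:,:,::-1].astype(int); d=np.abs(sd['color'].astype(int)-b).sum(2)
print(d[194:222,380:398])
E
```

```text
[357.5 226.5] [393.5 270.5]
housing side [ 5.76447512e+02 -4.30817947e+01 -4.95007204e-03] -0.28361823614221376 0.031959152289590946
start pix pred [[384.75172874 232.82229167]]
orange leg1 x -14.012731449907244 37
tip pred [[386.59805391 216.17470501]] [[387.71072829 205.68805441]]
[[ 10  16  15  16  18  10  12  11  63 202 200 215 243 275 177 139 137 114]
 [ 18  35  34  27  32  26  33  14  98  91  97 103 123 120 122 126 121 126]
 [ 19  25  22  25  36  31  20   4 125 109 102  83  80  75  88  83  86  82]
 [ 40  28  27  32  29  31  29  39 123 127 116  63  49  50  84  75  73  61]
 [ 34  27  27  19  23  31  31  33 118 112 113  18  37  35  28  39  18  24]
 [ 29  26  26  18  24  23  19  34 114 111 106  20  36  23  26  28  33   8]
 [ 28  35  23  31  32  32  34  80 120 106  98  16  26  29  36  19  31  22]
 [ 26  50  22  13  18  13  31  70 106 100  78  27  34  25  39  18  21  20]
 [ 36  28  28  25  22  22  29  96  98 104  80  23  29  29  23  25  28  24]
 [ 26  28  44  31  29  28  23 101 102  98  78  25  31  34  36  44  29  30]
 [ 34  13  14  29  20  42  38 100 106 103  45  32  32  24  33  22 
[... 584 characters left out ...]
 19  38  25  27  30  28]
 [ 22  27  43  32  26  29  31 113  99  26  13  22  28  20  32  32  26  30]
 [ 37  26  31  44  29  13  45 117  76  23  20  33  33  34  23  22  25  31]
 [ 32  29  34  38  34  28 124 227 170  38  32  29  31  11  16  30  23  22]
 [ 30  38  30  31  30  13  91 160  78  32  35  39  43  35  39  21  34  43]
 [ 31  35  33  35  33  37  38  43  38  29  29  36  36  36  29  45  48  42]
 [ 38  34  37  37  25  34  39  37  34  34  32  43  26  29  38  34  28  35]
 [ 38  42  35  34  41  36  37  28  24  42  21  36  38  28  32  30  35  36]
 [ 29  29  30  30  29  41  41  37  35  39  35  41  37  34  26  33  32  32]
 [ 27  39  33  37  35  33  31  32  41  37  31  36  35  37  21  40  26  26]]
```

Tip and housing agree within about 0.5 mm, with the housing centre at (576.4, -43). I'll descend 38 mm into the dotted end of the groove.

Emit:
move_arm([
  {"tx":-0.05,"ty":0,"tz":0.5,"wx":0,"wy":0,"wz":0},
  {"tx":0,"ty":0,"tz":0.5,"wx":0,"wy":0,"wz":0},
  {"tx":0,"ty":0,"tz":0.5,"wx":0,"wy":0,"wz":0},
  {"tx":0,"ty":0,"tz":0.5,"wx":0,"wy":0,"wz":0},
  {"tx":0,"ty":0,"tz":0.5,"wx":0,"wy":0,"wz":0},
  {"tx":0,"ty":0,"tz":0.5,"wx":0,"wy":0,"wz":0},
  {"tx":0,"ty":0,"tz":0,"wx":0,"wy":0,"wz":0},
  {"tx":0,"ty":0,"tz":0,"wx":0,"wy":0,"wz":0},
])

```text
time_s: 21.97
ee_pos: [487.5, -69.4, 91.3]
ee_rot: [179.9, -0.0, -179.8]
force: [0.5, -0.7, -0.6]
gripper_width: 13.7
gripper_force: 30.0
```

```bash
python3 - <<'E'
from h import *
import pickle
s=env.state(); print(s['time_s'],s['ee_pos'],s['ee_rot'],s['force'])
sd=grab_frame('side'); p=s['ee_pos']; tip=p+[74.6,0,-31.5]; print('tip',tip,'target',[562.2,-69,52])
print(pix(sd,tip))
u,v=pix(sd,tip)[0].astype(int); a=cv2.resize(sd['color'][v-28:v+32,u-40:u+40],(800,600),interpolation=cv2.INTER_NEAREST); cv2.imwrite('pics/c8.png',a[:,:,::-1]); print(u-40,v-28)
E
```

```text
21.9667 [487.45754831 -69.40938944  91.25633039] [ 1.79943225e+02 -3.63229815e-02 -1.79822183e+02] [ 0.54343906 -0.71287241 -0.55831754]
tip [562.05754831 -69.40938944  59.75633039] target [562.2, -69, 52]
[[385.42953713 228.43776015]]
345 200
```

View pics/c8.png

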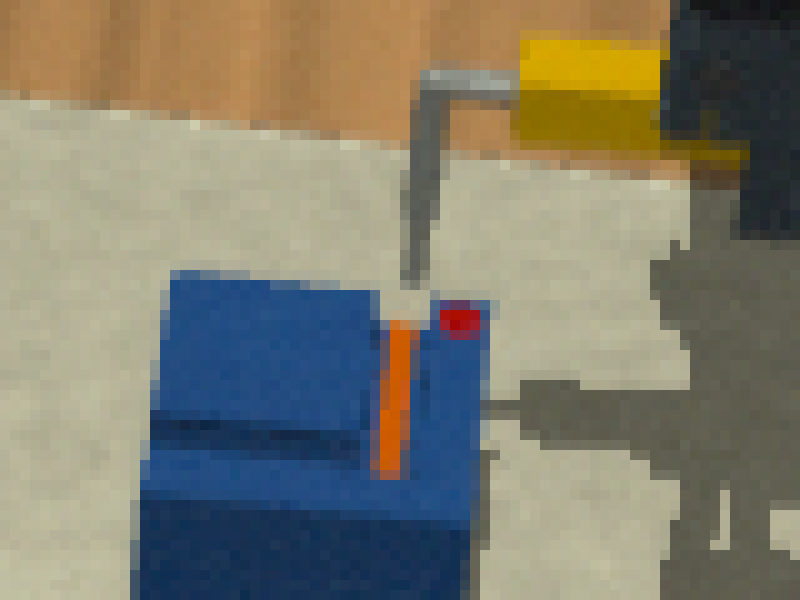

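The tip (412,285 in the crop) is lined up over the groove mouth (about 405,300). I'll move 2 mm inward and lower 7.8 mm.

Emit:
move_arm([
  {"tx":-0.01,"ty":0.1,"tz":0,"wx":0,"wy":0,"wz":0},
  {"tx":0,"ty":0.1,"tz":0,"wx":0,"wy":0,"wz":0},
  {"tx":0,"ty":0,"tz":0.2,"wx":0,"wy":0,"wz":0},
  {"tx":0,"ty":0,"tz":0.2,"wx":0,"wy":0,"wz":0},
  {"tx":0,"ty":0,"tz":0.2,"wx":0,"wy":0,"wz":0},
  {"tx":0,"ty":0,"tz":0.18,"wx":0,"wy":0,"wz":0},
  {"tx":0,"ty":0,"tz":0,"wx":0,"wy":0,"wz":0},
  {"tx":0,"ty":0,"tz":0,"wx":0,"wy":0,"wz":0},
  {"tx":0,"ty":0,"tz":0,"wx":0,"wy":0,"wz":0},
])

```text
time_s: 22.77
ee_pos: [487.8, -67.4, 83.9]
ee_rot: [180.0, 0.0, -179.8]
force: [-0.8, 0.2, -0.5]
gripper_width: 13.8
gripper_force: 30.0
```

```bash
python3 - <<'E'
from h import *
s=env.state(); print(s['time_s'],s['ee_pos']+[74.6,0,-31.5],s['force'])
sd=grab_frame('side'); tip=s['ee_pos']+[74.6,0,-31.5]
b=cv2.imread('pics/c8.png')[5::10,5::10,::-1].astype(int)
d=np.abs(sd['color'][200:260,345:425].astype(int)-b).sum(2)
print(pix(sd,tip)); print(d[22:40,34:48]); print(sd['color'][222:240,379:393,2])
E
```

```text
22.7667 [562.41508277 -67.41795562  52.35329627] [-0.77579957  0.23894406 -0.45492558]
[[384.85478172 232.07006202]]
[[  4   3   6   2  12  14 151   6   9   3   4   9   5   7]
 [  4   6   8   4   4  19 152   4   6  86   4   3   5  12]
 [  2   1  10   5   3  85 156   8  58  55   9   4   6   5]
 [  7   7  12   2   3   4  86  10  11   3  10   5   3   2]
 [  2  12   6   4   4   1  70  27 106   4   4   8   8   7]
 [  5   1   1   2   5   4  19   4  42   4   6   1   4   5]
 [  1   3   3   8   3   7 137  71   4   3   8   5  13   3]
 [  5   3  10   5   3  23 239 220   4   6   8   2   4   3]
 [  2   3   5   3   6  96 214 217   2   8   8   1  13   2]
 [  7   7   4   6   3  73 236 168   5   3  18   7  12  10]
 [  9   8   8   8   8   6 171 124  27   6   4  14   9   5]
 [  5   8   2   3   6   5 116 110   6   5   3   1   9   3]
 [  2   6   4   2   4   2   1  35   3   3   8   6  12   7]
 [  5   4  13   3   7   3   4   5   1  10   5   6  11  11]
 [  5   2   6  10   5   3  20   8  11  17  15   5   6  15]
 [ 12   9   3   3   7   1  22   4   0  11   7   5   7   3]
 [  6   7   6   5   7   4   7   6   6  
[... 442 characters left out ...]
7 145 147 147 147  86  87 132 146 143 149 143 147]
 [132 131 132 136 147 139  84  90 149 140 141 139 140 147]
 [130 132 133 134 150 122  90  94 148 132 118  92  97 125]
 [132 127 128 133 151 117  85  99 147 128   1   3   0  29]
 [129 128 125 115 138  41  59  78 131 123  42  11  17  37]
 [130 126 127  98 119   0   0  41 129 129 105  67  65  89]
 [130 127 127 105  95   0   0  64 116 127 131 129 129 131]
 [129 130 130 127 100   0   0 106 132 131 128 129 128 127]
 [129 132 126 123  95   0  15 102 126 128 127 130 132 134]
 [130 126 126 112  70   0  16 105 110 130 132 127 131 132]
 [127 127 128 123  38   0  22 127 104 131 130 132 131 132]
 [128 126 114 125  41   0  22 127 117 128 129 127 133 127]]
```

The tip is in the groove (hides the orange line at (385,232)) with no contact force. Now the first leg, at about 2 cm/s.

Emit:
move_arm([
  {"tx":0,"ty":0.16,"tz":0,"wx":0,"wy":0,"wz":0},
  {"tx":0,"ty":0.16,"tz":0,"wx":0,"wy":0,"wz":0},
  {"tx":0,"ty":0.16,"tz":0,"wx":0,"wy":0,"wz":0},
  {"tx":0,"ty":0.16,"tz":0,"wx":0,"wy":0,"wz":0},
  {"tx":0,"ty":0.16,"tz":0,"wx":0,"wy":0,"wz":0},
  {"tx":0,"ty":0.16,"tz":0,"wx":0,"wy":0,"wz":0},
  {"tx":0,"ty":0.16,"tz":0,"wx":0,"wy":0,"wz":0},
  {"tx":0,"ty":0.16,"tz":0,"wx":0,"wy":0,"wz":0},
  {"tx":0,"ty":0.16,"tz":0,"wx":0,"wy":0,"wz":0},
  {"tx":0,"ty":0.16,"tz":0,"wx":0,"wy":0,"wz":0},
  {"tx":0,"ty":0.16,"tz":0,"wx":0,"wy":0,"wz":0},
  {"tx":0,"ty":0.16,"tz":0,"wx":0,"wy":0,"wz":0},
])

```text
time_s: 23.82
ee_pos: [487.7, -48.1, 83.9]
ee_rot: [180.0, 0.0, -179.8]
force: [-0.6, 0.4, -1.5]
gripper_width: 13.4
gripper_force: 30.0
```

```bash
python3 - <<'E'
from h import *
s=env.state(); print(s['time_s'],s['ee_pos']+[74.6,0,-31.5],s['force'],s['ee_rot'])
E
```

```text
23.8167 [562.31915668 -48.05795111  52.37501216] [-0.59947758  0.44459198 -1.54887277] [ 1.79951163e+02  1.19202859e-02 -1.79821572e+02]
```

Emit:
move_arm([
  {"tx":0,"ty":0.16,"tz":0,"wx":0,"wy":0,"wz":0},
  {"tx":0,"ty":0.16,"tz":0,"wx":0,"wy":0,"wz":0},
  {"tx":0,"ty":0.16,"tz":0,"wx":0,"wy":0,"wz":0},
  {"tx":0,"ty":0.16,"tz":0,"wx":0,"wy":0,"wz":0},
  {"tx":0,"ty":0.16,"tz":0,"wx":0,"wy":0,"wz":0},
  {"tx":0,"ty":0.16,"tz":0,"wx":0,"wy":0,"wz":0},
  {"tx":0,"ty":0.16,"tz":0,"wx":0,"wy":0,"wz":0},
  {"tx":0,"ty":0.16,"tz":0,"wx":0,"wy":0,"wz":0},
  {"tx":0,"ty":0.16,"tz":0,"wx":0,"wy":0,"wz":0},
  {"tx":0,"ty":0.16,"tz":0,"wx":0,"wy":0,"wz":0},
  {"tx":0,"ty":0.16,"tz":0,"wx":0,"wy":0,"wz":0},
  {"tx":0,"ty":0.16,"tz":0,"wx":0,"wy":0,"wz":0},
])

```text
time_s: 24.82
ee_pos: [487.7, -28.8, 83.9]
ee_rot: [180.0, 0.0, -179.8]
force: [0.1, 0.2, 0.1]
gripper_width: 13.3
gripper_force: 30.0
```

```bash
python3 - <<'E'
from h import *
s=env.state(); tip=s['ee_pos']+[74.6,0,-31.5]; print(s['time_s'],tip,s['force'])
sd=grab_frame('side'); u,v=pix(sd,tip)[0].round().astype(int); print(pix(sd,tip),u-12,v-6); print(sd['color'][v-10:v+8,u-12:u+8,2]); 
print('housing corners',pix(sd,[[546.4,-13,56],[606.4,-13,56]]), 'groove leg2 near wall top',pix(sd,[[580,-24,56],[580,-34,56],[562,-24,56]]))
t=sd['color'].astype(int); m=mask(sd,'blue',pix(sd,[576,-42,31])[0],36); H=hullmask(m); x,c=fit([(sd,H)],box(60,60,6,56),[576,-42,0.]); print(x,c)
E
```

```text
24.8167 [562.25813303 -28.84345673  52.39045911] [0.12552625 0.20654938 0.07346431]
[[383.52182358 246.33105198]] 372 240
[[127 131 129 132 132 133 133 130 131 130 126 107  87  88  84 114 131 132
  134 132]
 [131 128 130 129 132 131 131 131 133 128 112  81  85  91  82 113 133 131
  132 132]
 [132 127 132 128 129 130 132 127 130 127 127  69  86  89  79 104 132 135
  132 129]
 [128 132 129 130 130 131 129 130 127 111 128  69  87  88  93 109 127 129
  127 125]
 [133 131 129 133 130 133 128 128 130 117 128  43  83  88 113  70  70  71
   71  69]
 [127 129 131 130 131 133 131 129 128 113 126  22  90  86 123  73  84  85
   83  83]
 [115 112 115 126 127 127 128 128 126 102 120  25  88  83  71  72 131 131
  132 127]
 [ 73  71  75  69  74  97  98  97 109 120 100  27  90  89  67  88 133 130
  130 131]
 [ 90  86  87  84  88  89  83  87  84 119 103  50  92  73  78 134 129 131
  132 131]
 [100  94  96  92  92  92  89  94  90 120  97  60  89  68  91 132 134 134
  130 130]
 [132 130 131 119 120 122 113 110 105 121  72  43  81  76  93 130 132 131
  130 127]
 [128 135 134 133 134 136 132 114 129 128 105  63  67 106 116 128 130 131
  128 131]
 [132 132 131 132 136 134 134 131 131 131 130 133 128 133 128 134 132 130
  131 132]
 [132 129 133 132 131 134 129 133 132 133 133 133 131 133 131 131 131 132
  135 132]
 [116 116 124 121 129 128 128 129 127 132 127 129 132 129 133 133 132 136
  136 129]
 [ 85  87  86  87  92  94  96 102 105 115 112 114 123 124 126 129 127 127
  130 129]
 [ 82  85  87  85  87  86  84  84  87  83  84  86  82  85  91  97  94 105
  116 113]
 [ 85  87  86  85  85  83  88  84  86  83  82  85  85  88  81  85  81  83
   86  86]]
housing corners [[391.93370918 251.88875041]
 [358.53544943 248.4506209 ]] groove leg2 near wall top [[373.67790878 245.7406111 ]
 [374.12022406 241.96017206]
 [383.63333115 246.75843253]]
[ 5.76447512e+02 -4.30817947e+01 -4.95007204e-03] 0.031959152289590946
```

The tip is in the corner, the housing has not moved, and there is no force. Now the second leg.

Emit:
move_arm([
  {"tx":-0.167,"ty":0,"tz":0,"wx":0,"wy":0,"wz":0},
  {"tx":-0.167,"ty":0,"tz":0,"wx":0,"wy":0,"wz":0},
  {"tx":-0.167,"ty":0,"tz":0,"wx":0,"wy":0,"wz":0},
  {"tx":-0.167,"ty":0,"tz":0,"wx":0,"wy":0,"wz":0},
  {"tx":-0.167,"ty":0,"tz":0,"wx":0,"wy":0,"wz":0},
  {"tx":-0.167,"ty":0,"tz":0,"wx":0,"wy":0,"wz":0},
  {"tx":-0.167,"ty":0,"tz":0,"wx":0,"wy":0,"wz":0},
  {"tx":-0.167,"ty":0,"tz":0,"wx":0,"wy":0,"wz":0},
  {"tx":-0.167,"ty":0,"tz":0,"wx":0,"wy":0,"wz":0},
  {"tx":-0.167,"ty":0,"tz":0,"wx":0,"wy":0,"wz":0},
  {"tx":-0.167,"ty":0,"tz":0,"wx":0,"wy":0,"wz":0},
  {"tx":-0.167,"ty":0,"tz":0,"wx":0,"wy":0,"wz":0},
])

```text
time_s: 25.87
ee_pos: [507.9, -29.0, 83.9]
ee_rot: [180.0, 0.0, -179.8]
force: [-0.1, 0.8, -1.2]
gripper_width: 13.8
gripper_force: 30.0
```

```bash
python3 - <<'E'
from h import *
s=env.state(); print(s['time_s'],s['ee_pos']+[74.6,0,-31.5],s['force'],s['ee_rot'])
E
```

```text
25.8667 [582.47671893 -28.96691799  52.42068135] [-0.10040325  0.8037676  -1.22575455] [ 1.79952567e+02  1.51672692e-02 -1.79821405e+02]
```

Emit:
move_arm([
  {"tx":-0.167,"ty":0,"tz":0,"wx":0,"wy":0,"wz":0},
  {"tx":-0.167,"ty":0,"tz":0,"wx":0,"wy":0,"wz":0},
  {"tx":-0.167,"ty":0,"tz":0,"wx":0,"wy":0,"wz":0},
  {"tx":-0.167,"ty":0,"tz":0,"wx":0,"wy":0,"wz":0},
  {"tx":-0.167,"ty":0,"tz":0,"wx":0,"wy":0,"wz":0},
  {"tx":-0.167,"ty":0,"tz":0,"wx":0,"wy":0,"wz":0},
  {"tx":-0.167,"ty":0,"tz":0,"wx":0,"wy":0,"wz":0},
  {"tx":-0.167,"ty":0,"tz":0,"wx":0,"wy":0,"wz":0},
  {"tx":-0.167,"ty":0,"tz":0,"wx":0,"wy":0,"wz":0},
  {"tx":-0.167,"ty":0,"tz":0,"wx":0,"wy":0,"wz":0},
  {"tx":-0.167,"ty":0,"tz":0,"wx":0,"wy":0,"wz":0},
  {"tx":-0.167,"ty":0,"tz":0,"wx":0,"wy":0,"wz":0},
])

```text
time_s: 26.87
ee_pos: [527.9, -28.9, 83.9]
ee_rot: [180.0, 0.0, -179.8]
force: [-0.3, -0.2, -1.8]
gripper_width: 13.9
gripper_force: 30.0
```

Emit:
move_arm([
  {"tx":0,"ty":0,"tz":0,"wx":0,"wy":0,"wz":0},
  {"tx":0,"ty":0,"tz":0,"wx":0,"wy":0,"wz":0},
])

```text
time_s: 27.03
ee_pos: [527.8, -28.9, 83.9]
ee_rot: [180.0, 0.0, -179.8]
force: [0.5, -0.7, -1.6]
gripper_width: 13.6
gripper_force: 30.0
```

```bash
python3 - <<'E'
from h import *
s=env.state(); tip=s['ee_pos']+[74.6,0,-31.5]; print(s['time_s'],tip,s['force'])
sd=grab_frame('side'); H=hullmask(mask(sd,'blue',pix(sd,[576,-42,31])[0],36)); x,c=fit([(sd,H)],box(60,60,6,56),[576,-42,0.]); print(x,c)
u,v=pix(sd,tip)[0].round().astype(int); print(pix(sd,tip),pix(sd,[606.3,-29,56]),u-8,v-6); print(sd['color'][v-6:v+4,u-8:u+9,2])
E
```

```text
27.0333 [602.39924511 -28.88890108  52.37012048] [ 0.54947956 -0.69207047 -1.58881935]
[ 5.76283466e+02 -4.30695557e+01 -7.80128312e-03] 0.05361563743004222
[[361.49303441 244.07106148]] [[359.46149144 242.37233134]] 353 238
[[157 157 157 157 155 156 155 140 110  82  80  71  68  66  67  73  69]
 [158 158 155 156 153 151 151 135 108  88  72  68  70  85  84  81  80]
 [159 158 153 151 150 152 151 130  95  89  71  70  88 132 131 129 131]
 [154 156 154 153 150 151 146  91  92  86  71  75 122 122 124 124 125]
 [155 157 153 155 156 152 145  86  83  88  70  69  73  72  84  92  96]
 [152 150 152 154 151 151 146  88  81  85  67  71  82  84  85  82  83]
 [146 148 152 151 155 151 144 110  96  83  72  84  92  90  92  89  88]
 [148 145 147 153 154 157 147 131 129 108 108 129 129 122 120 121 109]
 [149 146 152 155 153 151 139 133 131 132 130 129 128 132 131 131 126]
 [153 153 154 156 156 150 133 132 130 133 128 131 128 130 132 128 132]]
```

End of groove reached (tip at about (361,244) by the edge) without force. I'll lift and return to the rest.

Emit:
move_arm([
  {"tx":0,"ty":0,"tz":-0.3,"wx":0,"wy":0,"wz":0},
  {"tx":0,"ty":0,"tz":-0.7,"wx":0,"wy":0,"wz":0},
  {"tx":0,"ty":0,"tz":-1,"wx":0,"wy":0,"wz":0},
  {"tx":0,"ty":0,"tz":-1,"wx":0,"wy":0,"wz":0},
  {"tx":0,"ty":0,"tz":-0.8,"wx":0,"wy":0,"wz":0},
  {"tx":0,"ty":0,"tz":0,"wx":0,"wy":0,"wz":0},
  {"tx":0,"ty":0,"tz":0,"wx":0,"wy":0,"wz":0},
])

```text
time_s: 27.67
ee_pos: [528.2, -28.9, 122.9]
ee_rot: [180.0, 0.1, -179.8]
force: [-1.1, 0.7, -0.5]
gripper_width: 13.4
gripper_force: 30.0
```

```bash
python3 - <<'E'
from h import *
g=np.load('grasp.npy'); up=g.copy(); up[2,3]+=60; s=env.state(); print(s['time_s'],s['ee_pos']); plan(cur(),up)
E
```

```text
27.6667 [528.20461545 -28.94816425 122.86919593]
11 rows: t [-0.656  3.022  0.061] w [-0.      0.0002 -0.0217]
```

Emit:
move_arm([
  {"tx":-0.656,"ty":3.022,"tz":0.061,"wx":0,"wy":0,"wz":-0.0217},
  {"tx":-0.656,"ty":3.022,"tz":0.061,"wx":0,"wy":0,"wz":-0.0217},
  {"tx":-0.656,"ty":3.022,"tz":0.061,"wx":0,"wy":0,"wz":-0.0217},
  {"tx":-0.656,"ty":3.022,"tz":0.061,"wx":0,"wy":0,"wz":-0.0217},
  {"tx":-0.656,"ty":3.022,"tz":0.061,"wx":0,"wy":0,"wz":-0.0217},
  {"tx":-0.656,"ty":3.022,"tz":0.061,"wx":0,"wy":0,"wz":-0.0217},
  {"tx":-0.656,"ty":3.022,"tz":0.061,"wx":0,"wy":0,"wz":-0.0217},
  {"tx":-0.656,"ty":3.022,"tz":0.061,"wx":0,"wy":0,"wz":-0.0217},
  {"tx":-0.656,"ty":3.022,"tz":0.061,"wx":0,"wy":0,"wz":-0.0217},
  {"tx":-0.656,"ty":3.022,"tz":0.061,"wx":0,"wy":0,"wz":-0.0217},
  {"tx":-0.656,"ty":3.022,"tz":0.061,"wx":0,"wy":0,"wz":-0.0217},
])

```text
time_s: 28.58
ee_pos: [561.9, 310.0, 114.8]
ee_rot: [180.0, -0.0, -166.1]
force: [0.9, -0.5, -0.7]
gripper_width: 13.9
gripper_force: 30.0
```

Emit:
move_arm([
  {"tx":0,"ty":0,"tz":0,"wx":0,"wy":0,"wz":0},
  {"tx":0,"ty":0,"tz":0,"wx":0,"wy":0,"wz":0},
  {"tx":0,"ty":0,"tz":0,"wx":0,"wy":0,"wz":0},
  {"tx":0,"ty":0,"tz":0,"wx":0,"wy":0,"wz":0},
])

```text
time_s: 28.92
ee_pos: [562.1, 307.4, 115.1]
ee_rot: [180.0, -0.0, -166.2]
force: [-0.0, 0.2, -0.8]
gripper_width: 13.6
gripper_force: 30.0
```

```bash
python3 - <<'E'
from h import *
g=np.load('grasp.npy'); g[2,3]+=.3; s=env.state(); print(s['time_s'],s['ee_pos'],s['ee_rot']); plan(cur(),g,n=8)
E
```

```text
28.9167 [562.11130363 307.40850731 115.14628356] [ 1.79996852e+02 -4.17591353e-02 -1.66200091e+02]
8 rows: t [-0.012  0.012  0.729] w [-0.0001 -0.0002 -0.0001]
```

Emit:
move_arm([
  {"tx":-0.012,"ty":0.012,"tz":0.729,"wx":0,"wy":0,"wz":0},
  {"tx":-0.012,"ty":0.012,"tz":0.729,"wx":0,"wy":0,"wz":0},
  {"tx":-0.012,"ty":0.012,"tz":0.729,"wx":0,"wy":0,"wz":0},
  {"tx":-0.012,"ty":0.012,"tz":0.729,"wx":0,"wy":0,"wz":0},
  {"tx":-0.012,"ty":0.012,"tz":0.729,"wx":0,"wy":0,"wz":0},
  {"tx":-0.012,"ty":0.012,"tz":0.729,"wx":0,"wy":0,"wz":0},
  {"tx":-0.012,"ty":0.012,"tz":0.729,"wx":0,"wy":0,"wz":0},
  {"tx":-0.012,"ty":0.012,"tz":0.729,"wx":0,"wy":0,"wz":0},
  {"tx":0,"ty":0,"tz":0,"wx":0,"wy":0,"wz":0},
  {"tx":0,"ty":0,"tz":0,"wx":0,"wy":0,"wz":0},
  {"tx":0,"ty":0,"tz":0,"wx":0,"wy":0,"wz":0},
])

```text
time_s: 29.83
ee_pos: [563.0, 310.0, 56.9]
ee_rot: [180.0, 0.0, -166.1]
force: [-0.3, -0.3, -1.5]
gripper_width: 13.6
gripper_force: 30.0
```

```bash
python3 - <<'E'
from h import *
g=np.load('grasp.npy'); s=env.state(); print(s['time_s'],s['ee_pos']-g[:3,3],s['ee_rot'],s['force']); 
E
```

```text
29.8333 [0.18137248 1.34261091 0.39485747] [ 1.79958372e+02  1.25063881e-02 -1.66137987e+02] [-0.34617051 -0.27372657 -1.54399391]
```

Emit:
move_arm([
  {"tx":0,"ty":-0.12,"tz":0,"wx":0,"wy":0,"wz":0},
  {"tx":0,"ty":0,"tz":0.04,"wx":0,"wy":0,"wz":0},
  {"tx":0,"ty":0,"tz":0,"wx":0,"wy":0,"wz":0},
  {"tx":0,"ty":0,"tz":0,"wx":0,"wy":0,"wz":0},
])

```text
time_s: 30.17
ee_pos: [563.3, 308.7, 56.8]
ee_rot: [180.0, 0.0, -166.1]
force: [-0.9, 0.4, 0.2]
gripper_width: 14.1
gripper_force: 30.0
```

Emit:
move_arm([
  {"tx":0,"ty":0,"tz":0,"wx":0,"wy":0,"wz":0},
  {"tx":0,"ty":0,"tz":0,"wx":0,"wy":0,"wz":0},
  {"tx":0,"ty":0,"tz":0,"wx":0,"wy":0,"wz":0},
  {"tx":0,"ty":0,"tz":0,"wx":0,"wy":0,"wz":0},
  {"tx":0,"ty":0,"tz":0,"wx":0,"wy":0,"wz":0},
  {"tx":0,"ty":0,"tz":0,"wx":0,"wy":0,"wz":0},
], gripper=6.0)

```text
time_s: 30.67
ee_pos: [563.4, 308.8, 56.8]
ee_rot: [180.0, 0.0, -166.1]
force: [-0.4, 0.6, 0.3]
gripper_width: 51.2
gripper_force: 0.0
```

Emit:
move_arm([
  {"tx":0,"ty":0,"tz":-0.7,"wx":0,"wy":0,"wz":0},
  {"tx":0,"ty":0,"tz":-1.5,"wx":0,"wy":0,"wz":0},
  {"tx":0,"ty":0,"tz":-2,"wx":0,"wy":0,"wz":0},
  {"tx":0,"ty":0,"tz":-2,"wx":0,"wy":0,"wz":0},
  {"tx":0,"ty":0,"tz":-2,"wx":0,"wy":0,"wz":0},
  {"tx":0,"ty":0,"tz":-1,"wx":0,"wy":0,"wz":0},
  {"tx":0,"ty":0,"tz":0,"wx":0,"wy":0,"wz":0},
  {"tx":0,"ty":0,"tz":0,"wx":0,"wy":0,"wz":0},
  {"tx":0,"ty":0,"tz":0,"wx":0,"wy":0,"wz":0},
])

```text
time_s: 31.42
ee_pos: [562.5, 308.3, 147.5]
ee_rot: [180.0, -0.1, -166.1]
force: [-0.4, 0.4, -0.6]
gripper_width: 59.8
gripper_force: 0.0
```

```bash
python3 - <<'E'
from h import *
s=env.state(); print(s['time_s'],s['ee_pos'],s['gripper_width'])
w=grab_frame('wrist'); hsv=cv2.cvtColor(w['color'],cv2.COLOR_RGB2HSV); m=cv2.inRange(hsv,(18,140,30),(34,255,255)); m[400:]=0; m[:,:270]=0; m[:,370:]=0
Y=hullmask(m); x,c=fit([(w,Y)],box(120,14,68,82),[561.4,308,.243]); print('probe',x,np.degrees(x[2]),c)
t=grab_frame('top'); hsv=cv2.cvtColor(t['color'],cv2.COLOR_RGB2HSV); W=np.zeros((480,640),np.uint8); cv2.circle(W,tuple(int(v) for v in pix(t,[576,-41,31])[0]),24,255,-1)
H=hullmask(cv2.inRange(hsv,(0,110,60),(180,255,255))&W); print('housing',fit([(t,H)],box(60,60,6,56),[576,-41,0.]))
E
```

```text
31.4167 [562.54996062 308.28044015 147.49375506] 59.80054983821474
probe [5.63520548e+02 3.08018088e+02 2.39564946e-01] 13.726060337404917 0.03949681270745856
housing (array([ 5.76356032e+02, -4.33377346e+01,  8.21598754e-04]), np.float64(0.056534463856533886))
```

The probe is back within 1 mm of its original seat, and the housing has not moved. Handing in.

```bash
python3 -c "
from workcell import env
print(env.job_done())"
```

```text
the job is handed in; nothing more can be done
None
```

I turned the housing seam up, ran the probe tip along the whole groove from the red dot to the far end, and laid the probe back in its rest; the job was handed in at about 31 s of the 72 s, and no verdict came back.

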